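Put away the case that is full of slides

TASK

One of the three black cases on the ledge is full of steel hair slides and the other two are nearly empty; find out by lifting which one is heavy. Put the heavy case all the way into the bottom bay of the white tray and push the bay's door shut until it clicks home on its catch. The two light cases must end up lying flat on the ledge outside the tray, and the other things are to be left where they are.

Things in the scene. Friction and masses are not known exactly. Their poses are not given: they have to be found in the camera images.
- case_a: one of three look-alike closed black cases, 100 (its x) x 60 (its y) x 44 mm high; origin at the centre of its underside, z up. One of the three, a different one each time, is full of steel slides (0.45 to 0.6 kg); the other two are nearly empty (about 0.11 kg). Nothing outside shows which: it is felt on lifting. Grip it across its 60 mm width
- case_b: one of three look-alike closed black cases, 100 (its x) x 60 (its y) x 44 mm high; origin at the centre of its underside, z up. One of the three, a different one each time, is full of steel slides (0.45 to 0.6 kg); the other two are nearly empty (about 0.11 kg). Nothing outside shows which: it is felt on lifting. Grip it across its 60 mm width
- case_c: one of three look-alike closed black cases, 100 (its x) x 60 (its y) x 44 mm high; origin at the centre of its underside, z up. One of the three, a different one each time, is full of steel slides (0.45 to 0.6 kg); the other two are nearly empty (about 0.11 kg). Nothing outside shows which: it is felt on lifting. Grip it across its 60 mm width
- tray: white plastic three-tier stepped tray, fixed. Origin on the ledge surface at the centre of the mouth of the lowest tier (the bay, a cubby entered from the front); its x points into the bay, y left, z up. Second tier: walls up to 90 mm high from x 36 mm on; top tier: walls up to 116 mm from x 115 to 200
- bay_mid (a point): centre of the bay's floor: x 59, y 0, z 4 mm of the tray. Inside width 96 (y -48 to 48), back wall at x 118, side walls 64 mm high. The floor, 4 mm above the ledge, runs out in front of the mouth (x 0) as a sill to x -62. The roof (60 to 64 mm up) begins only at x 34: the first 34 mm behind the mouth are open above
- bay_door (a joint): angle (rad) of the bay's upright white door: 0 shut across the mouth, about 2 wide open towards the robot. 104 long, 8 thick, from 7 to 61 mm above the ledge, hinged at the mouth's left (+y) edge; shut, it fills x -10 to -2 of the tray. A sprung catch at the free edge resists from about 0.11 rad with some 6 N, then snaps the door to 0
- door_hinge (a point): the hinge axis (vertical) at x -6, y 52 of the tray, 34 mm up
- door_edge (a point): middle of the free upright edge of the door, on its outer face, 104 mm from the hinge
- egg_cup: white ceramic egg cup, 62 mm tall, 52 mm across, standing on the ledge; bystander, origin under its centre
- lipstick: red lipstick tube, 20 mm across, 74 mm tall, standing on the ledge; bystander, origin under its centre
- cream_jar: cream jar, 56 mm across, 45 mm tall, standing on the ledge; bystander, origin under its centre
- clip: brown tortoiseshell clip, 62 x 24 x 17 mm, lying in the tray's second tier; bystander, origin under its centre
- slide_0: steel hair slide, 60 x 12 x 7 mm, lying in the tray's top tier; bystander, origin under its centre
- slide_1: a second steel hair slide like slide_0, in the top tier; bystander
There are look-alikes about, which are no part of the job. What is shaped like the case_c but green, purple or red is not meant.

How it is judged (in metres and radians):
At the end, for the whole second after the job is handed in: The heavy case lies flat inside the bay (centre 45 to 75 mm behind the mouth, within 30 mm of the middle), its weight on the tray; the door is shut within 0.03 rad; both light cases lie flat on the ledge at least 90 mm (centre) from the bay's centre; all at rest (value of joint bay_door below 0.03 rad and (((x of case_a in the frame of tray between 0.045 and 0.075 m and y of case_a in the frame of tray between -0.03 and 0.03 m and height (world z) of case_a below 0.015 m and angle between case_a's own z axis and vertical below 0.1 rad and contact force between case_a and tray above 2.5 N and linear speed of case_a below 0.02 m/s) and (height (world z) of case_b between -0.01 and 0.003 m and angle between case_b's own z axis and vertical below 0.05 rad and horizontal distance between case_b and bay_mid above 0.09 m and linear speed of case_b below 0.02 m/s) and (height (world z) of case_c between -0.01 and 0.003 m and angle between case_c's own z axis and vertical below 0.05 rad and horizontal distance between case_c and bay_mid above 0.09 m and linear speed of case_c below 0.02 m/s)) or ((x of case_b in the frame of tray between 0.045 and 0.075 m and y of case_b in the frame of tray between -0.03 and 0.03 m and height (world z) of case_b below 0.015 m and angle between case_b's own z axis and vertical below 0.1 rad and contact force between case_b and tray above 2.5 N and linear speed of case_b below 0.02 m/s) and (height (world z) of case_a between -0.01 and 0.003 m and angle between case_a's own z axis and vertical below 0.05 rad and horizontal distance between case_a and bay_mid above 0.09 m and linear speed of case_a below 0.02 m/s) and (height (world z) of case_c between -0.01 and 0.003 m and angle between case_c's own z axis and vertical below 0.05 rad and horizontal distance between case_c and bay_mid above 0.09 m and linear speed of case_c below 0.02 m/s)) or ((x of case_c in the frame of tray between 0.045 and 0.075 m and y of case_c in the frame of tray between -0.03 and 0.03 m and height (world z) of case_c below 0.015 m and angle between case_c's own z axis and vertical below 0.1 rad and contact force between case_c and tray above 2.5 N and linear speed of case_c below 0.02 m/s) and (height (world z) of case_a between -0.01 and 0.003 m and angle between case_a's own z axis and vertical below 0.05 rad and horizontal distance between case_a and bay_mid above 0.09 m and linear speed of case_a below 0.02 m/s) and (height (world z) of case_b between -0.01 and 0.003 m and angle between case_b's own z axis and vertical below 0.05 rad and horizontal distance between case_b and bay_mid above 0.09 m and linear speed of case_b below 0.02 m/s)))); the robot touches nothing.
It fails at once if a bystander (egg cup, lipstick, jar, clip or slide) is shifted by more than 25 mm (distance of any of egg_cup, lipstick, cream_jar, clip, slide_0, slide_1 from where it was at the start of the episode above 0.025 m).
It also fails if it takes over 72 s, if anything falls off the work surface, if the arm or the gripper's body presses on something with over 40 N, if the wrist force passes 120 N, or if a joint passes its speed limit or range.

ROBOT

A 7-joint arm with a two-finger parallel gripper is mounted at the origin on the work surface. World frame = base frame: x ahead of the robot, y to its left, z up, the work surface at z = 0. Lengths are in m, angles in degrees, forces in N, time in s.
With the tool pointing down it reaches from about 0.425 to 0.95 m from the base axis. Payload 16.7 kg.
Tool frame: the origin (TCP) lies between the finger pads; the fingertips stand 14 mm ahead of it and the grasp point (between the pads) lies 5 mm behind it; z points along the fingers, y is the line along which they close (so a half turn about z gives the same grasp; the last joint's range is limited). The gripper opens to 94 mm and grips with 3 to 60 N. Pads are 16 mm wide; open, the fingers measure 119 mm over their backs; the gripper's body (75 mm by 177 mm) begins 78 mm behind the grasp point.
Start: joints at [60.189, 24.414, 4.234, 92.017, -1.954, 63.644, -3.845], TCP at [0.245, -0.629, 0.182] pointing down, gripper open.
Joint ranges: [-163.25, 163.25], [-28.42, 122.38], [-70.27, 78.77], [12.13, 141.07], [-58.53, 238.53], [9.26, 117.41], [-156.51, 156.51]. Speed limits (degrees/s): [108.29, 108.29, 136.94, 136.94, 172.46, 172.46, 172.46].

INTERFACE

Orientations are given as a 3x3 rotation matrix whose columns are the frame's x, y, z axes.
In Python, from bench import * gives the robot as it stands.
- The arm moves only by the tool play_rows, never from a script. Its arguments are lists of equal length, an entry for each row: "grip": the opening, from 0 (shut) to 1 (fully open); "slide": the shift along the tool's x, y, z in mm, a list of three; "delta_rot": the turn, a rotation vector about the tool's x, y, z in degrees, a list of three. In form: {"grip": [grip, ...], "slide": [[x, y, z], ...], "delta_rot": [[ax, ay, az], ...]}. A call has exactly 5 rows; each row shifts and turns the commanded pose from where the row before left it, along the tool's axes as they then stand; what a row does not reach is not made up. A row lasts 1/12 s, in which the tool goes at most 41.7 mm and 7.16 degrees, less where a joint would pass 70% of its speed; a pose out of reach is approached as far as the arm can. A call with a gripper value outside its range is refused whole. The fingers move at their own pace and stop on an object; "grip_force" is the grip in N (left out, the last holds). Time passes only in rows, so rows that do not move let the fingers close, or fill a call up. It gives the time, the measured TCP pose, the force, the opening and the grip force at its end, in the units of the state.
- observe(): the state, without advancing time (a new reading comes with each control period).
- camera(name): name is "scene" or "side" or "wrist"; returns the picture (384x512x3 uint8, red, green, blue); there is no depth.
- get_calibration(name): a dict with "intrinsics" (3x3 intrinsics, pixels), "T" (4x4, takes a point from camera to world coordinates). Camera axes: x right, y down, z forward; pixel columns grow to the right and rows downward; lengths in m; the calibration is good to about 2 mm. The wrist camera is an equidistant fisheye: a pixel r from the principal point sees the ray r / f radians off the axis. A picture is of the moment at which its call begins: read the wrist's pose just before it. get_calibration takes no time and is no camera call; for the wrist camera it gives the pose at the moment of the call.
- hand_in(): hands the job in; it is judged then, once.
The state is a dict: "t": time; "joint_positions": joint angles; "joint_velocities": joint speeds; "effort": joint torques, N m; "tool_pos": TCP position; "ee_rot": TCP orientation; "wrist_force": force on the tool from outside, world axes, zero at the start; "ft_torque": the same for the moment, N m; "finger_gap": opening from 0.0 (shut) to 1.0 (fully open); "finger_force": force on a finger pad.
Only numpy, scipy, OpenCV 4.12 (cv2) and the standard library are available. Lean on these libraries where they do the work, as an engineer would, in place of code of your own. Each camera call takes 0.05 s, during which the arm holds its last target. There are 200 camera calls.

## Working session

There is one attempt and no reset: what is moved stays moved. The work goes in short steps, Python scripts to look and compute and a tool call to move; the robot and the scene stay as the last step left them, time stands still between calls to the robot, and variables do not carry over. Pictures are saved under pics/ and viewed, at most 10 in all, crops included, and the job is handed in when it is done.

Besides the shell and the picture viewer there is one more tool, called after "Emit:" in YAML: its name, and indented under it one key for each argument. play_rows: Moves the arm, as the interface text tells. Its arguments: {"type":"object","properties":{"grip":{"type":"array","items":{"type":"number"}},"slide":{"type":"array","items":{"type":"array","items":{"type":"number"}}},"delta_rot":{"type":"array","items":{"type":"array","items":{"type":"number"}}},"grip_force":{"type":"number"}},"required":["grip","slide","delta_rot"]}

```bash
mkdir -p pics; ls; python3 - <<'E'
from bench import *
import cv2,numpy as np
s=observe();print(s)
for n in("scene","side"):
    im=camera(n);cv2.imwrite(f"pics/{n}0.png",cv2.resize(im[:,:,::-1],(768,576),interpolation=cv2.INTER_CUBIC));np.save(f"pics/{n}0.npy",im)
    c=get_calibration(n);print(n,c["intrinsics"],c["T"])
E
```

```text
pics
{'t': 0.0, 'joint_positions': array([60.1881305 , 24.44825746,  4.23072906, 92.05262841, -1.95164939,
       63.64495915, -3.8445704 ]), 'joint_velocities': array([-0.06241104,  0.11470551,  0.08154877,  0.03481261, -0.08574025,
       -0.07536081, -0.10841919]), 'effort': array([ 2.28676872e-03, -9.35809708e+01,  3.66584815e+00, -4.54183960e+01,
       -4.92485636e-02,  2.02039559e-02,  9.18241585e-05]), 'tool_pos': array([ 0.24439102, -0.62868742,  0.18138858]), 'ee_rot': array([[ 9.32034416e-01,  3.62369307e-01, -5.77875110e-04],
       [ 3.62369747e-01, -9.32033714e-01,  1.14995465e-03],
       [-1.21890815e-04, -1.28120177e-03, -9.99999172e-01]]), 'wrist_force': array([-0.5522161 , -0.85249506, -0.0263121 ]), 'ft_torque': array([-0.09156145,  0.00762221, -0.02988387]), 'finger_force': 0.0, 'finger_gap': 1.0001496050720167}
scene [[376.34735478   0.         260.95476049]
 [  0.         376.34735478 185.35072798]
 [  0.           0.           1.        ]] [[ 0.81603042  0.45776985 -0.35290384  0.84954181]
 [ 0.57793815 -0.63664126  0.51056381 -0.40215306]
 [ 0.00904758 -0.62059219 -0.78408129  0.76434367]
 [ 0.          0.          0.          1.        ]]
side [[462.83112924   0.         261.13137152]
 [  0.         462.83112924 189.05243764]
 [  0.           0.           1.        ]] [[-0.87392852 -0.31509428  0.3700872   0.07979804]
 [-0.48602634  0.55831825 -0.67235343  0.82977973]
 [ 0.00522828 -0.76746097 -0.64107436  0.84691561]
 [ 0.          0.          0.          1.        ]]
```

View pics/scene0.png

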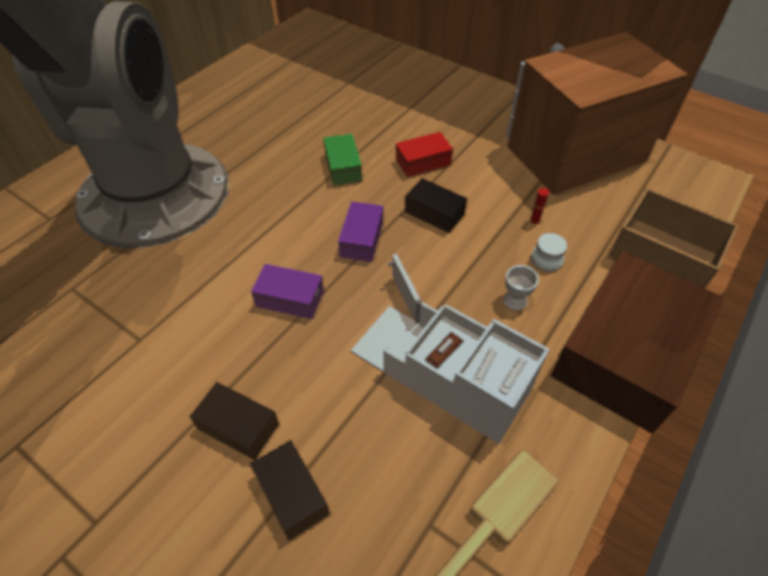

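View pics/side0.png

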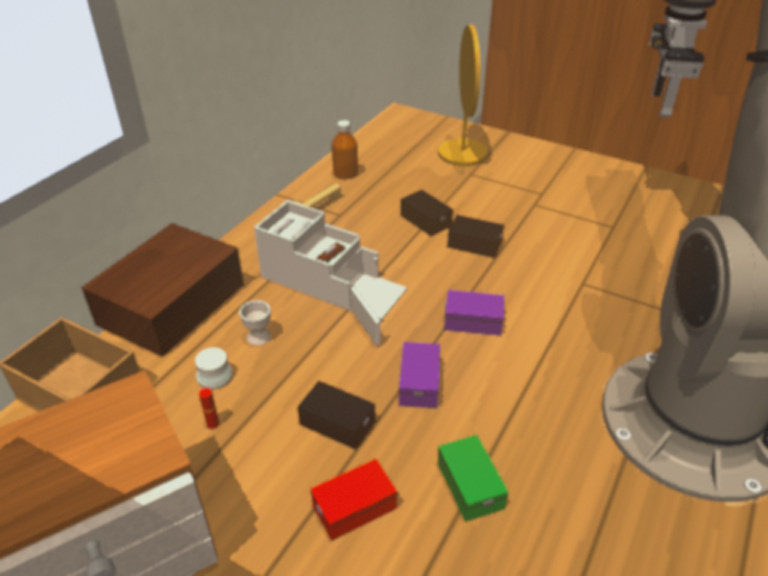

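Scene view (768-px picture): there are three black candidates at (234,418), (290,488) and (435,204). The look-alikes are purple at (287,290) and (361,230), green at (343,160), and red at (424,154). I choose the black ones. The tray has its sill at (390,338), with the open door from (418,315) to (396,260). Next I'll make a close crop of the tray and cases.

```bash
cat > h.py <<'E'
from bench import *
import cv2,numpy as np
from scipy.optimize import minimize,least_squares
def proj(n,P):
    c=get_calibration(n);T=np.linalg.inv(c["T"]);p=np.asarray(P)@T[:3,:3].T+T[:3,3]
    q=p@c["intrinsics"].T;return q[:,:2]/q[:,2:]
def unproj(n,uv,z):
    c=get_calibration(n);d=c["T"][:3,:3]@np.linalg.inv(c["intrinsics"])@np.array([*uv,1.]);o=c["T"][:3,3]
    return o+d*(z-o[2])/d[2]
def box(x,y,a,z=0):
    P=np.array([[i*.05,j*.03,z+k*.044] for i in(-1,1) for j in(-1,1) for k in(0,1)])
    c,s=np.cos(a),np.sin(a);return P@np.array([[c,s,0],[-s,c,0],[0,0,1]])+[x,y,0]
def fitbox(ims,seed,views=("scene","side"),z=0):
    """ims: dict name->rgb; silhouette fit of dark pixels near seed"""
    S=4;masks={}
    for n in views:
        m=(ims[n].max(2)<75).astype(np.uint8)
        lab=cv2.connectedComponents(m)[1];u,v=proj(n,[[*seed,z+.03]])[0].astype(int)
        L=lab[v,u];masks[n]=cv2.resize((m if L==0 else (lab==L)).astype(np.uint8)*255,None,fx=S,fy=S,interpolation=cv2.INTER_LINEAR)>127
    def cost(p):
        t=0
        for n in views:
            h=cv2.convexHull(((proj(n,box(*p,z))+.5)*S).astype(np.float32).round().astype(np.int32))
            im=np.zeros(masks[n].shape,np.uint8);cv2.fillConvexPoly(im,h,1);im=im>0
            t+=1-(im&masks[n]).sum()/(im|masks[n]).sum()
        return t
    best=None
    for a in np.radians(range(0,180,30)):
        r=minimize(cost,[*seed,a],method="Nelder-Mead",options=dict(initial_simplex=[[seed[0],seed[1],a],[seed[0]+.015,seed[1],a],[seed[0],seed[1]+.015,a],[seed[0],seed[1],a+.4]],maxiter=120))
        if best is None or r.fun<best.fun:best=r
    return best.x,best.fun
E
python3 - <<'E'
from h import *
ims={n:np.load(f"pics/{n}0.npy") for n in("scene","side")}
for uv in[(234,412),(290,480),(435,198)]:
    s=unproj("scene",(uv[0]/1.5,uv[1]/1.5),.035)[:2]
    x,f=fitbox(ims,s);print(s,x[:2].round(4),np.degrees(x[2]).round(1),round(f,3))
A=cv2.resize(ims["scene"][165:300,225:375],None,fx=5,fy=5,interpolation=cv2.INTER_CUBIC)[:600,:]
B=cv2.resize(ims["side"][125:235,160:280],None,fx=5,fy=5,interpolation=cv2.INTER_CUBIC)
cv2.imwrite("pics/tA.png",A[:,:,::-1]);cv2.imwrite("pics/tB.png",B[:,:,::-1])
E
```

```text
[ 0.48104771 -0.24728499] [ 0.4862 -0.2525] 188.7 1.101
[ 0.60654869 -0.27264412] [ 0.6077 -0.2795] 157.5 1.086Traceback (most recent call last):
  File "<stdin>", line 5, in <module>
  File "h.py", line 29, in fitbox
    r=minimize(cost,[*seed,a],method="Nelder-Mead",options=dict(initial_simplex=[[seed[0],seed[1],a],[seed[0]+.015,seed[1],a],[seed[0],seed[1]+.015,a],[seed[0],seed[1],a+.4]],maxiter=120))
    res = _minimize_neldermead(fun, x0, args, callback, bounds=bounds,
                               **options)
    fxcc = func(xcc)
    fx = function(np.copy(x), *(wrapper_args + args))
  File "h.py", line 23, in cost
    h=cv2.convexHull(((proj(n,box(*p,z))+.5)*S).astype(np.float32).round().astype(np.int32))
                       ~~~~^^^^^^^^^^^^^
  File "h.py", line 5, in proj
    c=get_calibration(n);T=np.linalg.inv(c["T"]);p=np.asarray(P)@T[:3,:3].T+T[:3,3]
ValueError: time passes only in moves, steps and waits
```

```bash
python3 - <<'E'
s=open('h.py').read()
s=s.replace('def proj(n,P):\n    c=get_calibration(n)','CAL={n:get_calibration(n) for n in("scene","side")}\ndef proj(n,P):\n    c=CAL[n]').replace('    c=get_calibration(n);d','    c=CAL[n];d')
open('h.py','w').write(s)
E
python3 - <<'E'
from h import *
ims={n:np.load(f"pics/{n}0.npy") for n in("scene","side")}
A=cv2.resize(ims["scene"][165:285,225:375],None,fx=5,fy=5,interpolation=cv2.INTER_CUBIC)
B=cv2.resize(ims["side"][125:235,160:280],None,fx=5,fy=5,interpolation=cv2.INTER_CUBIC)
cv2.imwrite("pics/tA.png",A[:,:,::-1]);cv2.imwrite("pics/tB.png",B[:,:,::-1])
for uv in[(234,412),(290,480),(435,198)]:
    s=unproj("scene",(uv[0]/1.5,uv[1]/1.5),.035)[:2]
    for n in ims:
        u,v=proj(n,[[*s,.04]])[0].astype(int);im=ims[n]
        print(n,u,v,im[v,u],im.max(2)[v,u-50:u+51:6])
    x,f=fitbox(ims,s);print(s,x[:2].round(4),np.degrees(x[2]).round(1),round(f,3))
E
```

```text
scene 155 273 [49 38 29] [161 171 171 162 114  50  49  48  48  48  49  49  50 149 166 173 171]
side 317 152 [72 54 39] [204 200 129  69  69 124  72  72  73  72  75  75 206 165 214 219 222]
[ 0.48104771 -0.24728499] [ 0.4862 -0.2525] 188.7 1.101
scene 192 319 [47 38 31] [161 164 169 168 148  59  46  47  47  49  50  90 154 158 158 158 156]
side 283 137 [73 56 40] [165 208 198 204 213 214  70  72  73  72  72 164 202 212 218 217 215]
[ 0.60654869 -0.27264412] [ 0.6077 -0.2795] 157.5 1.086
scene 290 130 [33 27 24] [163 158 148 158 160  95  36  36  34  32  30  75 168 166 175 172 156]
side 224 271 [64 49 39] [176 220 213 204 148  64  64  64  64  64  65  64  64 198 150 199 167]
[0.47740853 0.27475971] [0.4813 0.271 ] 2.7 0.224
```

View pics/tA.png

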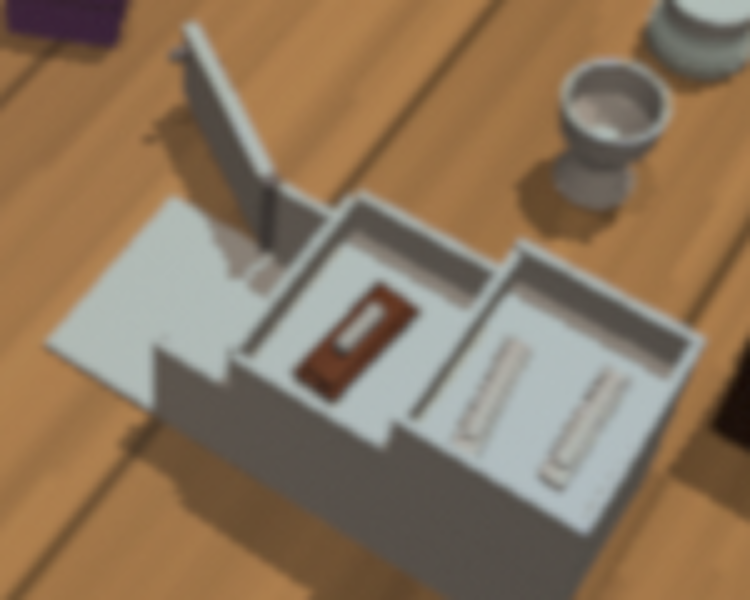

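View pics/tB.png

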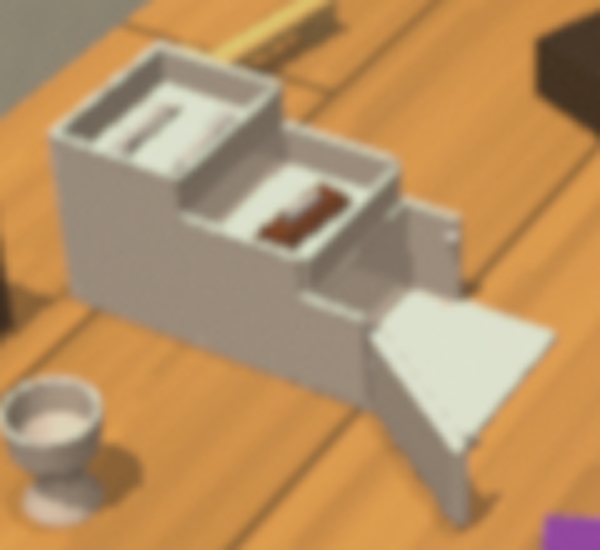

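Crop A shows the sill corners at (45,345) and (175,198), the open door from (190,25) to (270,180), and the tray tiers. Crop B shows the same with the sill tip at (553,333) and the door's free edge at (462,450–525). I'll fit the tray pose from these corners.

```bash
sed -i 's/max(2)<75/max(2)<95/' h.py; cat > fit.py <<'E'
from h import *
ims={n:np.load(f"pics/{n}0.npy") for n in("scene","side")}
for uv in[(234,412),(290,480),(435,198)]:
    s=unproj("scene",(uv[0]/1.5,uv[1]/1.5),.035)[:2]
    x,f=fitbox(ims,s);print(x[:2].round(4),np.degrees(x[2]).round(1),round(f,3))
A=[(-62,-1,4,45,345),(-62,1,4,175,198),(0,-1,64,155,345),(36,-1,90,232,355),(36,1,90,360,193),(115,-1,116,393,420),(115,1,116,520,243),(200,-1,116,590,535),(200,1,116,705,342)]
B=[(-62,-1,4,553,333),(0,1,64,368,318),(0,-1,64,460,215),(36,1,90,303,262),(36,-1,90,398,160),(115,1,116,180,180),(115,-1,116,278,90),(200,1,116,52,135),(200,-1,116,158,43),(200,1,0,75,295),(0,1,0,370,400)]
def res(p,raw=False):
    x,y,a,w=p;out=[]
    for n,K,o in(("scene",A,(225,165)),("side",B,(160,125))):
        K=np.array(K,float);P=K[:,:3]/1000;P[:,1]*=w*1000
        c,s=np.cos(a),np.sin(a);W=P@np.array([[c,s,0],[-s,c,0],[0,0,1]])+[x,y,0]
        out.append(proj(n,W)-((K[:,3:]+.5)/5-.5+o))
    r=np.vstack(out);return r if raw else r.ravel()
b=min((least_squares(res,[.6,0,a,.05],loss="soft_l1") for a in np.radians(range(-180,180,45))),key=lambda r:r.cost)
x,y,a,w=b.x;print("tray",b.x.round(4),np.degrees(a),res(b.x,1).round(1).tolist())
c,s=np.cos(a),np.sin(a);h=np.array([x,y])+[c*-.006-s*.052,s*-.006+c*.052];print("hinge",h)
for n,uv,o,z in(("scene",(188,28),(225,165),.061),("side",(465,450),(160,125),.061),("side",(460,525),(160,125),.007)):
    p=unproj(n,((uv[0]+.5)/5-.5+o[0],(uv[1]+.5)/5-.5+o[1]),z)[:2];d=p-h
    # shut direction -y tray
    print("edge",p.round(4),np.linalg.norm(d).round(4),"dir in tray deg",np.degrees(np.arctan2(d[1],d[0])-a).round(1))
E
python3 fit.py
```

```text
[ 0.4854 -0.2528] 9.0 1.053
[ 0.6086 -0.2799] 157.6 1.049
[0.4794 0.2712] 181.0 0.153
tray [ 0.6001 -0.0092  0.0097  0.0507] 0.554367235110264 [[0.3, -0.3], [-0.8, 0.1], [-0.1, -0.6], [-1.3, -0.5], [-1.3, -0.7], [0.6, -0.2], [0.2, -0.2], [0.5, 0.1], [0.7, 0.2], [0.6, -0.3], [-0.5, -0.3], [-0.1, -0.0], [0.5, -0.9], [1.0, -0.3], [-0.6, -1.0], [0.6, -1.7], [-0.7, -1.0], [-0.3, -0.4], [-0.4, -0.0], [-0.1, 1.3]]
hinge [0.59360383 0.04270822]
edge [0.508  0.0964] 0.1011 dir in tray deg 147.3
edge [0.5038 0.1025] 0.1078 dir in tray deg 145.8
edge [0.5072 0.1025] 0.1051 dir in tray deg 144.8
```

```bash
cat > fit2.py <<'E'
from h import *
ims={n:np.load(f"pics/{n}0.npy") for n in("scene","side")}
for s in[(.4854,-.2528),(.6086,-.2799),(.4794,.2712)]:
    x,f=fitbox(ims,s,("scene",));print(x[:2].round(4),np.degrees(x[2]).round(1),round(f,3))
S=4;p0=[.4854,-.2528,np.radians(9),.6086,-.2799,np.radians(157.6)];M={}
for n in ims:
    m=np.zeros(ims[n].shape[:2],np.uint8)
    for i in(0,3):
        u,v=proj(n,[[*p0[i:i+2],.03]])[0].astype(int);m[v-45:v+45,u-45:u+45]=1
    m&=(ims[n].max(2)<95);M[n]=cv2.resize(m*255,None,fx=S,fy=S)>127
def cost(p):
    t=0
    for n in ims:
        im=np.zeros(M[n].shape,np.uint8)
        for i in(0,3):cv2.fillConvexPoly(im,cv2.convexHull(((proj(n,box(*p[i:i+3]))+.5)*S).round().astype(np.int32)),1)
        im=im>0;t+=1-(im&M[n]).sum()/(im|M[n]).sum()
    return t
sx=np.vstack([p0]+[np.array(p0)+np.eye(6)[i]*(.2 if i%3==2 else .01) for i in range(6)])
r=minimize(cost,p0,method="Nelder-Mead",options=dict(initial_simplex=sx,maxiter=800));print(r.x.round(4),np.degrees(r.x[[2,5]]),r.fun)
cc=[box(*r.x[i:i+3])[::2,:2] for i in(0,3)];print(np.round(cc,3).tolist())
E
python3 fit2.py
```

```text
[ 0.4843 -0.2532] 8.3 0.533
[ 0.6087 -0.2799] -21.9 0.492
[0.4796 0.2696] 2.7 0.044
[ 0.4854 -0.2528  0.1566  0.6086 -0.2799  2.7509] [  8.97001572 157.61423437] 0.1881048749593417
[[[0.441, -0.29], [0.431, -0.231], [0.539, -0.275], [0.53, -0.215]], [[0.666, -0.271], [0.643, -0.327], [0.574, -0.233], [0.551, -0.289]]]
```

```bash
cat >> h.py <<'E'
def go(x,y,z,yaw,T=True):
    s=observe();R=s["ee_rot"];p=s["tool_pos"]
    cur=np.degrees(np.arctan2(R[1,0],R[0,0]))
    d=(yaw-cur+90)%180-90
    a=np.radians(cur+d);X=np.array([np.cos(a),np.sin(a),0]);Y=np.array([np.sin(a),-np.cos(a),0])
    e=np.array([x,y,z])-p
    print("t",round(s["t"],2),"pos",(p*1000).round(1),"yaw",cur.round(1),"q7",s["joint_positions"][6].round(0),"F",s["wrist_force"].round(2),"gap",round(s["finger_gap"],3),"tilt",(R[:2,2]*57.3).round(1))
    print("turn tool z",round(-d,1),"then slide mm",(1000*np.array([e@X,e@Y,-e[2]])).round(1))
E
python3 -c "
from h import *
go(.485,-.253,.12,9)"
```

```text
t 0.1 pos [ 244.4 -628.7  181.5] yaw 21.2 q7 -4.0 F [ 0.28 -0.37  0.5 ] gap 1.003 tilt [-0.   0.1]
turn tool z 12.2 then slide mm [ 296.4 -333.5   61.5]
```

Emit:
play_rows:
  grip: [0.9,0.9,0.9,0.9,0.9]
  slide:
    - [0,0,0]
    - [0,0,0]
    - [23,-25.5,4]
    - [23,-25.5,4]
    - [23,-25.5,4]
  delta_rot:
    - [0,0,6.1]
    - [0,0,6.1]
    - [0,0,0]
    - [0,0,0]
    - [0,0,0]
  grip_force: 25

```text
t: 0.52
tool_pos: [0.3008, -0.5415, 0.1694]
ee_rot: [[0.988, 0.156, -0.0], [0.156, -0.988, 0.001], [-0.0, -0.001, -1.0]]
wrist_force: [0.5, -0.5, -0.3]
finger_gap: 0.899
finger_force: 0.0
```

Emit:
play_rows:
  grip: [0.9,0.9,0.9,0.9,0.9]
  slide:
    - [23,-25.5,5]
    - [23,-25.5,5]
    - [23,-25.5,5]
    - [23,-25.5,5]
    - [23,-25.5,5]
  delta_rot:
    - [0,0,0]
    - [0,0,0]
    - [0,0,0]
    - [0,0,0]
    - [0,0,0]

```text
t: 0.93
tool_pos: [0.3947, -0.3971, 0.1447]
ee_rot: [[0.988, 0.157, -0.0], [0.157, -0.988, 0.0], [-0.0, -0.0, -1.0]]
wrist_force: [0.6, -0.3, 0.2]
finger_gap: 0.902
finger_force: 0.0
```

Emit:
play_rows:
  grip: [0.9,0.9,0.9,0.9,0.9]
  slide:
    - [23,-25.5,5]
    - [23,-25.5,5]
    - [23,-25.5,5]
    - [23,-25.5,5]
    - [20,-25,5]
  delta_rot:
    - [0,0,0]
    - [0,0,0]
    - [0,0,0]
    - [0,0,0]
    - [0,0,0]

```text
t: 1.35
tool_pos: [0.4857, -0.2538, 0.1198]
ee_rot: [[0.988, 0.158, -0.0], [0.158, -0.988, 0.0], [0.0, -0.0, -1.0]]
wrist_force: [0.7, -0.1, -0.0]
finger_gap: 0.904
finger_force: 0.0
```

```bash
python3 -c "
from h import *
go(.485,-.253,.021,9)
im=camera('scene');im2=camera('wrist')
cv2.imwrite('pics/w1.png',np.hstack([im,im2])[:,:,::-1][:, :, :] if 0 else cv2.resize(np.hstack([im,im2])[:,:,::-1],(800,300)))"
```

```text
t 1.35 pos [ 485.7 -253.8  119.8] yaw 9.1 q7 -62.0 F [ 0.66 -0.08 -0.01] gap 0.904 tilt [-0.  0.]
turn tool z 0.1 then slide mm [-0.6 -0.9 98.8]
```

View pics/w1.png

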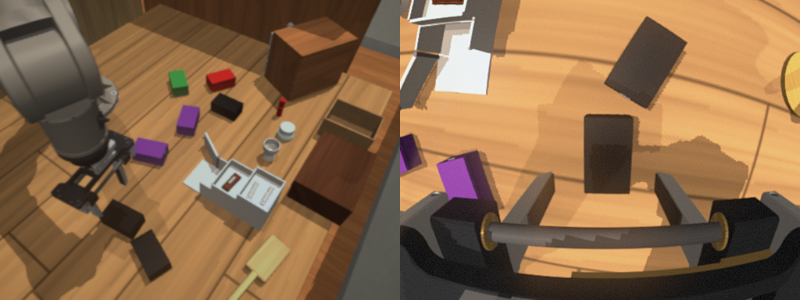

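The wrist view shows black case A centred between the fingers at about (608,152), with case B ahead at (645,62). I'll descend, grip and lift.

Emit:
play_rows:
  grip: [0.9,0.9,0.9,0.9,0.55]
  slide:
    - [0,0,30]
    - [0,0,30]
    - [0,0,25]
    - [0,0,13.5]
    - [0,0,0]
  delta_rot:
    - [0,0,0]
    - [0,0,0]
    - [0,0,0]
    - [0,0,0]
    - [0,0,0]

```text
t: 1.87
tool_pos: [0.4826, -0.2553, 0.0187]
ee_rot: [[0.988, 0.157, -0.005], [0.157, -0.988, 0.002], [-0.004, -0.003, -1.0]]
wrist_force: [0.0, 0.9, -0.7]
finger_gap: 0.86
finger_force: 0.0
```

Emit:
play_rows:
  grip: [0.55,0.55,0.55,0.55,0.55]
  slide:
    - [0,0,0]
    - [0,0,0]
    - [0,0,0]
    - [0,0,0]
    - [0,0,0]
  delta_rot:
    - [0,0,0]
    - [0,0,0]
    - [0,0,0]
    - [0,0,0]
    - [0,0,0]

```text
t: 2.28
tool_pos: [0.4853, -0.256, 0.0224]
ee_rot: [[0.988, 0.157, 0.001], [0.157, -0.988, -0.001], [0.001, 0.001, -1.0]]
wrist_force: [0.5, -0.5, -0.1]
finger_gap: 0.555
finger_force: 0.0
```

Emit:
play_rows:
  grip: [0.55,0.55,0.55,0.55,0.55]
  slide:
    - [0,0,-10]
    - [0,0,-10]
    - [0,0,0]
    - [0,0,0]
    - [0,0,0]
  delta_rot:
    - [0,0,0]
    - [0,0,0]
    - [0,0,0]
    - [0,0,0]
    - [0,0,0]

```text
t: 2.7
tool_pos: [0.485, -0.2557, 0.0419]
ee_rot: [[0.988, 0.157, 0.001], [0.157, -0.988, -0.0], [0.001, 0.0, -1.0]]
wrist_force: [-0.6, 0.8, 0.0]
finger_gap: 0.548
finger_force: 0.0
```

```bash
python3 -c "
from h import *
go(.485,-.253,.021,9)
"
```

```text
t 2.7 pos [ 485.  -255.7   41.9] yaw 9.0 q7 -62.0 F [-0.65  0.84  0.03] gap 0.548 tilt [ 0. -0.]
turn tool z 0.0 then slide mm [ 0.4 -2.7 20.9]
```

```bash
python3 -c "
from h import *
im=camera('scene');im2=camera('side')
A=cv2.resize(im[200:380,90:240],(500,600));B=cv2.resize(im2[90:240,240:390],(300,300))
cv2.imwrite('pics/c2.png',np.hstack([A,np.vstack([B,cv2.resize(camera('wrist'),(300,300))])])[:,:,::-1])"
```

```text
(no output)
```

View pics/c2.png

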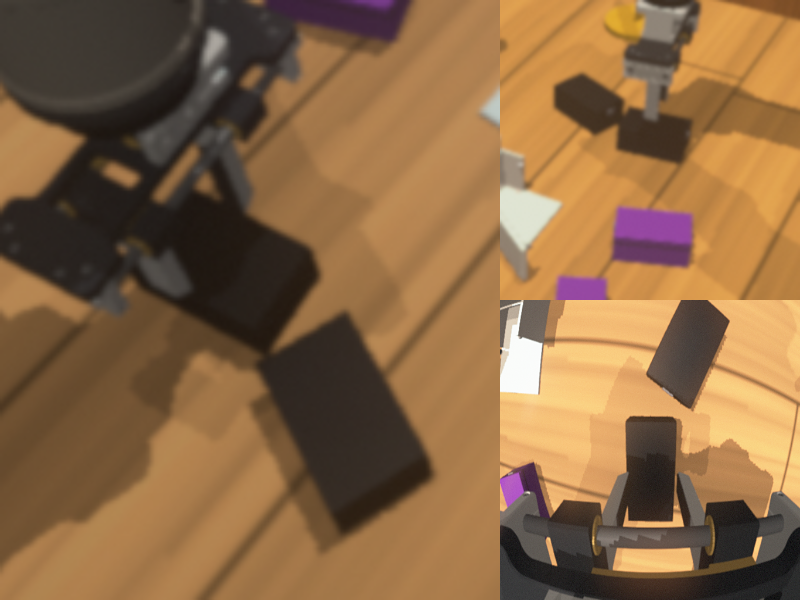

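The wrist view shows the case between the fingers, but the grip is not tight and the case hasn't been lifted. I'll lower again and close fully.

Emit:
play_rows:
  grip: [0.55,0.55,0.3,0,0]
  slide:
    - [0,0,10]
    - [0,0,11]
    - [0,0,0]
    - [0,0,0]
    - [0,0,0]
  delta_rot:
    - [0,0,0]
    - [0,0,0]
    - [0,0,0]
    - [0,0,0]
    - [0,0,0]

```text
t: 3.27
tool_pos: [0.4871, -0.2586, 0.0216]
ee_rot: [[0.988, 0.156, 0.005], [0.156, -0.988, -0.004], [0.004, 0.004, -1.0]]
wrist_force: [0.8, -15.1, 25.9]
finger_gap: 0.39
finger_force: 27.1
```

Emit:
play_rows:
  grip: [0,0,0,0,0]
  slide:
    - [0,0,0]
    - [0,0,0]
    - [0,0,0]
    - [0,0,0]
    - [0,0,0]
  delta_rot:
    - [0,0,0]
    - [0,0,0]
    - [0,0,0]
    - [0,0,0]
    - [0,0,0]

```text
t: 3.68
tool_pos: [0.4872, -0.2591, 0.0217]
ee_rot: [[0.988, 0.155, 0.005], [0.155, -0.988, -0.004], [0.004, 0.005, -1.0]]
wrist_force: [1.4, -13.3, 24.6]
finger_gap: 0.371
finger_force: 26.9
```

Emit:
play_rows:
  grip: [0,0,0,0,0]
  slide:
    - [0,0,-10]
    - [0,0,-10]
    - [0,0,0]
    - [0,0,0]
    - [0,0,0]
  delta_rot:
    - [0,0,0]
    - [0,0,0]
    - [0,0,0]
    - [0,0,0]
    - [0,0,0]

```text
t: 4.1
tool_pos: [0.4845, -0.2553, 0.04]
ee_rot: [[0.988, 0.157, -0.001], [0.157, -0.988, 0.0], [-0.001, -0.001, -1.0]]
wrist_force: [1.3, -0.4, -0.1]
finger_gap: 0.003
finger_force: 0.0
```

```bash
python3 -c "
from h import *
go(.485,-.253,.021,9);print(observe()['ft_torque'])
"
```

```text
t 4.1 pos [ 484.5 -255.3   40. ] yaw 9.1 q7 -62.0 F [ 1.26 -0.4  -0.12] gap 0.003 tilt [-0.  0.]
turn tool z 0.1 then slide mm [ 0.8 -2.2 19. ]
[ 0.00647663 -0.00289669 -0.03287976]
```

```bash
python3 - <<'E'
from h import *
o=np.array([90,200]);k=600/180
print("model top corners (c2 scene crop)",((proj("scene",box(.4854,-.2528,.1566)[1::2])-o)*k).round(),"bottom",((proj("scene",box(.4854,-.2528,.1566)[0::2])-o)*k).round())
p=np.array([.485,-.2557,.028]);Y=np.array([.157,-.988,0])
print("tips",((proj("scene",[p+Y*.026,p-Y*.026,p+Y*.0385,p-Y*.0385])-o)*k).round())
E
```

```text
model top corners (c2 scene crop) [[119. 260.]
 [180. 181.]
 [255. 331.]
 [311. 246.]] bottom [[138. 289.]
 [195. 213.]
 [268. 358.]
 [322. 276.]]
tips [[192. 303.]
 [242. 233.]
 [179. 321.]
 [253. 217.]]
```

Emit:
play_rows:
  grip: [0,0.3,0.6,0.9,1]
  slide:
    - [0,0,-35]
    - [-10,0,-35]
    - [-35,0,-20]
    - [-35,0,0]
    - [-30,0,0]
  delta_rot:
    - [0,0,0]
    - [0,0,0]
    - [0,0,0]
    - [0,0,0]
    - [0,0,0]

```text
t: 4.52
tool_pos: [0.3748, -0.2731, 0.131]
ee_rot: [[0.988, 0.157, 0.001], [0.157, -0.988, -0.001], [0.001, 0.001, -1.0]]
wrist_force: [-0.0, -0.8, -0.3]
finger_gap: 0.256
finger_force: 0.0
```

```bash
python3 - <<'E'
from h import *
s=observe();c=get_calibration("wrist");w=camera("wrist");im=camera('scene');im2=camera('side')
np.save("pics/w3.npy",w);np.save("pics/sc3.npy",im);np.save("pics/sd3.npy",im2)
print(c["intrinsics"],c["T"].round(4),s["tool_pos"])
A=cv2.resize(im[220:380,100:250],None,fx=2.6,fy=2.6)
B=cv2.resize(im2[90:190,240:370],None,fx=3,fy=3)
C=cv2.resize(w,(400,300));h=max(A.shape[0],600)
out=np.zeros((600,800,3),np.uint8);out[:A.shape[0],:A.shape[1]]=A;out[:300,395:785]=B[:,:390];out[300:600,400:800]=C
cv2.imwrite('pics/c3.png',out[:,:,::-1])
E
```

```text
[[297.31863964   0.         261.45381585]
 [  0.         297.31863964 193.87490783]
 [  0.           0.           1.        ]] [[ 1.568e-01 -9.555e-01 -2.498e-01  4.479e-01]
 [-9.876e-01 -1.514e-01 -4.050e-02 -2.617e-01]
 [ 9.000e-04  2.531e-01 -9.674e-01  3.333e-01]
 [ 0.000e+00  0.000e+00  0.000e+00  1.000e+00]] [ 0.37475792 -0.27312934  0.13102557]
```

View pics/c3.png

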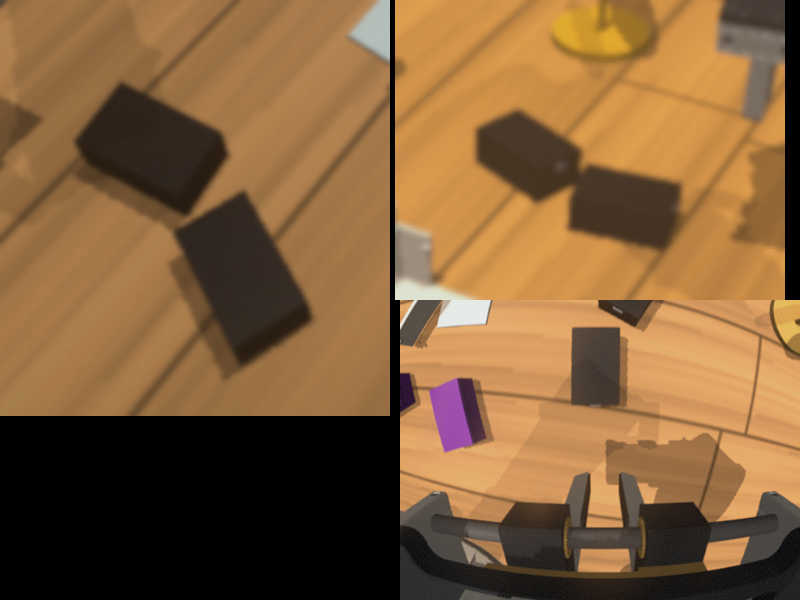

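```bash
cat >> h.py <<'E'
def wray(c,uv):
    K=c["intrinsics"];d=(np.array(uv)-K[:2,2])/K[0,0];th=np.hypot(*d);v=np.array([*(d/th*np.sin(th)),np.cos(th)]);return c["T"][:3,:3]@v
def wun(c,uv,z):
    d=wray(c,uv);o=c["T"][:3,3];return o+d*(z-o[2])/d[2]
def wproj(c,P):
    T=np.linalg.inv(c["T"]);p=np.asarray(P)@T[:3,:3].T+T[:3,3];r=np.linalg.norm(p[:,:2],axis=1,keepdims=True)
    return c["intrinsics"][:2,2]+p[:,:2]/r*np.arctan2(r,p[:,2:])*c["intrinsics"][0,0]
E
python3 - <<'E'
from h import *
c=get_calibration("wrist")
q=[wun(c,uv,.044)[:2] for uv in[(220,36),(281.6,36),(280,132),(220,134)]]
print(np.round(q,4).tolist(),np.mean(q,0), [np.linalg.norm(q[i]-q[(i+1)%4]).round(4) for i in range(4)])
# finger tips in wrist frame: expected pixel of tips at gap .256
s=observe();R=s["ee_rot"];p=s["tool_pos"]
for dz in(-.03,0,.014):
    print(dz,((wproj(c,[p+R@[0,y,dz] for y in(-.012,.012)]))*.78125+[400,300]).round())
print(s["finger_gap"])
ims=dict(scene=np.load("pics/sc3.npy"),side=np.load("pics/sd3.npy"))
m=(ims["scene"].max(2)<95);print([hex(int(0))]);
for n in ims:
    P=box(.4854,-.2528,.1566);print(n,proj(n,P[1::2]).round().tolist())
E
```

```text
[[0.5225, -0.2099], [0.5309, -0.2688], [0.4365, -0.2821], [0.4259, -0.2248]] [ 0.47893839 -0.24640356] [np.float64(0.0595), np.float64(0.0954), np.float64(0.0582), np.float64(0.0978)]
-0.03 [[589. 486.]
 [619. 486.]]
0 [[591. 473.]
 [617. 473.]]
0.014 [[592. 469.]
 [616. 469.]]
0.3810194308202032
['0x0']
scene [[126.0, 278.0], [144.0, 254.0], [166.0, 299.0], [183.0, 274.0]]
side [[335.0, 148.0], [331.0, 159.0], [304.0, 142.0], [298.0, 153.0]]
```

The c3 composite shows both cases undisturbed: case A at (150,145) in the scene crop, B at (243,280). I'll retry and watch the closing step by step.

```bash
python3 -c "
from h import *
go(.482,-.250,.022,8.7)"
```

```text
t 4.67 pos [ 374.3 -273.3  130.4] yaw 8.9 q7 -53.0 F [ 0.72  0.24 -0.32] gap 0.381 tilt [-0.  0.]
turn tool z 0.2 then slide mm [110.   -6.8 108.4]
```

Emit:
play_rows:
  grip: [1,1,1,1,1]
  slide:
    - [27.5,-1.7,0]
    - [27.5,-1.7,0]
    - [27.5,-1.7,0]
    - [27.5,-1.7,0]
    - [0,0,0]
  delta_rot:
    - [0,0,0]
    - [0,0,0]
    - [0,0,0]
    - [0,0,0]
    - [0,0,0]

```text
t: 5.08
tool_pos: [0.4892, -0.2461, 0.1298]
ee_rot: [[0.987, 0.162, 0.002], [0.162, -0.987, 0.001], [0.002, -0.001, -1.0]]
wrist_force: [-0.2, 0.9, 0.4]
finger_gap: 0.736
finger_force: 0.0
```

Emit:
play_rows:
  grip: [1,1,1,1,1]
  slide:
    - [0,0,0]
    - [0,0,0]
    - [0,0,20]
    - [0,0,20]
    - [0,0,20]
  delta_rot:
    - [0,0,0]
    - [0,0,0]
    - [0,0,0]
    - [0,0,0]
    - [0,0,0]

```text
t: 5.5
tool_pos: [0.4831, -0.2495, 0.07]
ee_rot: [[0.988, 0.156, 0.0], [0.156, -0.988, -0.0], [0.0, 0.0, -1.0]]
wrist_force: [0.1, -0.1, 0.1]
finger_gap: 0.997
finger_force: 0.0
```

Emit:
play_rows:
  grip: [1,1,1,1,1]
  slide:
    - [0,0,20]
    - [0,0,15]
    - [0,0,13]
    - [0,0,0]
    - [0,0,0]
  delta_rot:
    - [0,0,0]
    - [0,0,0]
    - [0,0,0]
    - [0,0,0]
    - [0,0,0]

```text
t: 5.92
tool_pos: [0.4829, -0.2491, 0.0224]
ee_rot: [[0.988, 0.156, -0.001], [0.156, -0.988, 0.0], [-0.001, -0.001, -1.0]]
wrist_force: [0.7, 0.1, -0.1]
finger_gap: 0.996
finger_force: 0.0
```

Emit:
play_rows:
  grip: [0.5,0.5,0.5,0.5,0.5]
  slide:
    - [0,0,0]
    - [0,0,0]
    - [0,0,0]
    - [0,0,0]
    - [0,0,0]
  delta_rot:
    - [0,0,0]
    - [0,0,0]
    - [0,0,0]
    - [0,0,0]
    - [0,0,0]

```text
t: 6.33
tool_pos: [0.484, -0.249, 0.023]
ee_rot: [[0.988, 0.157, 0.001], [0.157, -0.988, -0.0], [0.001, 0.0, -1.0]]
wrist_force: [0.8, 0.0, -0.8]
finger_gap: 0.68
finger_force: 0.0
```

Emit:
play_rows:
  grip: [0.4,0.4,0.4,0.4,0.4]
  slide:
    - [0,0,0]
    - [0,0,0]
    - [0,0,0]
    - [0,0,0]
    - [0,0,0]
  delta_rot:
    - [0,0,0]
    - [0,0,0]
    - [0,0,0]
    - [0,0,0]
    - [0,0,0]

```text
t: 6.75
tool_pos: [0.4838, -0.2489, 0.0226]
ee_rot: [[0.988, 0.157, -0.0], [0.157, -0.988, 0.0], [-0.0, -0.0, -1.0]]
wrist_force: [0.2, 0.2, -0.2]
finger_gap: 0.403
finger_force: 0.0
```

```bash
python3 -c "
from h import *
go(.482,-.250,.022,8.7)
w=camera('wrist');im=camera('side')
o=np.zeros((384,800,3),np.uint8);o[:,:512]=w;o[:286,514:]=cv2.resize(im[95:195,270:370],(286,286))
cv2.imwrite('pics/c4.png',o[:,:,::-1])"
```

```text
t 6.75 pos [ 483.8 -248.9   22.6] yaw 9.0 q7 -63.0 F [ 0.21  0.16 -0.22] gap 0.403 tilt [-0.  0.]
turn tool z 0.3 then slide mm [-1.9  0.8  0.6]
```

View pics/c4.png

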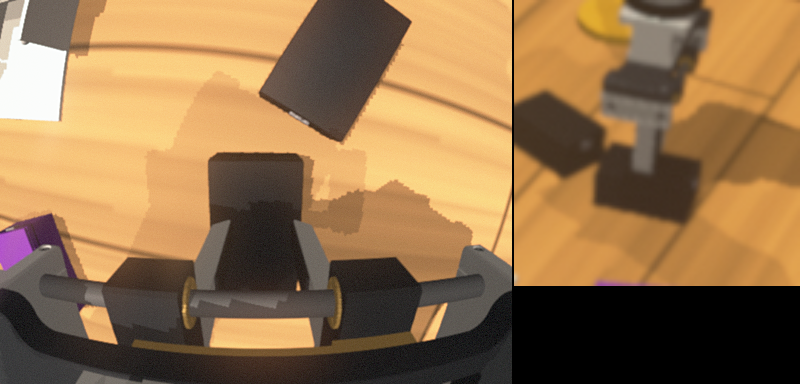

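```bash
python3 - <<'E'
from h import *
s=observe();R=s["ee_rot"];p=s["tool_pos"]
f=lambda n,P:proj(n,P)
for y in(-.030,-.042):
  for dz in(-.03,-.015,0,.014):
    q=proj("side",[p+R@[0,y,dz]])[0];print(y,dz,(p+R@[0,y,dz]).round(3),((q-[270,95])*2.86+[514,0]).round())
P=box(.482,-.250,.155);print(((proj("side",P)-[270,95])*2.86+[514,0]).round().tolist())
c=get_calibration("wrist")
for y in(-.03,.03):
  for dz in(-.03,-.015,0,.014):print("w",y,dz,wproj(c,[p+R@[0.008,y,dz]])[0].round())
print("case wrist",wproj(c,P).round().tolist())
E
```

```text
-0.03 -0.03 [ 0.479 -0.219  0.053] [641. 170.]
-0.03 -0.015 [ 0.479 -0.219  0.038] [640. 182.]
-0.03 0 [ 0.479 -0.219  0.023] [639. 193.]
-0.03 0.014 [ 0.479 -0.219  0.009] [638. 204.]
-0.042 -0.03 [ 0.477 -0.207  0.053] [638. 176.]
-0.042 -0.015 [ 0.477 -0.207  0.038] [637. 188.]
-0.042 0 [ 0.477 -0.207  0.023] [636. 200.]
-0.042 0.014 [ 0.477 -0.207  0.009] [635. 211.]
[[699.0, 189.0], [703.0, 155.0], [685.0, 221.0], [690.0, 187.0], [609.0, 170.0], [612.0, 136.0], [593.0, 201.0], [596.0, 167.0]]
w -0.03 -0.03 [213. 226.]
w -0.03 -0.015 [216. 218.]
w -0.03 0 [219. 211.]
w -0.03 0.014 [222. 206.]
w 0.03 -0.03 [309. 226.]
w 0.03 -0.015 [306. 218.]
w 0.03 0 [303. 211.]
w 0.03 0.014 [300. 206.]
case wrist [[297.0, 269.0], [303.0, 298.0], [227.0, 269.0], [221.0, 298.0], [301.0, 152.0], [311.0, 161.0], [223.0, 152.0], [214.0, 160.0]]
```

The c4 picture shows the fingertips at the case's top edge, at wrist (222,222) and (300,222). In the side crop the tip is at (645,172). So the tips really stand about 22 mm above the reported TCP height and were closing on top of the case. I'll open and descend further, carefully.

Emit:
play_rows:
  grip: [1,1,1,1,1]
  slide:
    - [0,0,-10]
    - [0,-3,0]
    - [0,0,0]
    - [0,0,0]
    - [0,0,0]
  delta_rot:
    - [0,0,0]
    - [0,0,0]
    - [0,0,0]
    - [0,0,0]
    - [0,0,0]

```text
t: 7.27
tool_pos: [0.4833, -0.246, 0.0326]
ee_rot: [[0.988, 0.157, 0.0], [0.157, -0.988, -0.0], [0.0, 0.0, -1.0]]
wrist_force: [0.0, 0.0, 0.1]
finger_gap: 0.719
finger_force: 0.0
```

Emit:
play_rows:
  grip: [1,1,1,1,1]
  slide:
    - [0,0,0]
    - [0,0,0]
    - [0,0,0]
    - [0,0,10]
    - [0,0,10]
  delta_rot:
    - [0,0,0]
    - [0,0,0]
    - [0,0,0]
    - [0,0,0]
    - [0,0,0]

```text
t: 7.68
tool_pos: [0.4837, -0.2462, 0.0121]
ee_rot: [[0.988, 0.157, 0.001], [0.157, -0.988, -0.0], [0.001, 0.0, -1.0]]
wrist_force: [0.4, 0.2, 0.3]
finger_gap: 0.998
finger_force: 0.0
```

Emit:
play_rows:
  grip: [1,1,1,1,1]
  slide:
    - [0,0,8]
    - [0,0,6]
    - [0,0,4]
    - [0,0,2]
    - [0,0,0]
  delta_rot:
    - [0,0,0]
    - [0,0,0]
    - [0,0,0]
    - [0,0,0]
    - [0,0,0]

```text
t: 8.1
tool_pos: [0.4831, -0.2459, -0.008]
ee_rot: [[0.988, 0.157, -0.001], [0.157, -0.988, 0.0], [-0.001, -0.0, -1.0]]
wrist_force: [-0.2, 0.2, 0.2]
finger_gap: 1.003
finger_force: 0.0
```

Emit:
play_rows:
  grip: [0.4,0.4,0.4,0.4,0.4]
  slide:
    - [0,0,4]
    - [0,0,0]
    - [0,0,0]
    - [0,0,0]
    - [0,0,0]
  delta_rot:
    - [0,0,0]
    - [0,0,0]
    - [0,0,0]
    - [0,0,0]
    - [0,0,0]

```text
t: 8.52
tool_pos: [0.4835, -0.2461, -0.0112]
ee_rot: [[0.988, 0.157, 0.0], [0.157, -0.988, -0.0], [0.0, 0.0, -1.0]]
wrist_force: [-0.0, -0.4, 0.1]
finger_gap: 0.686
finger_force: 0.0
```

Emit:
play_rows:
  grip: [0.4,0.4,0.4,0.4,0.4]
  slide:
    - [0,0,0]
    - [0,0,0]
    - [0,0,0]
    - [0,0,-10]
    - [0,0,-10]
  delta_rot:
    - [0,0,0]
    - [0,0,0]
    - [0,0,0]
    - [0,0,0]
    - [0,0,0]

```text
t: 8.93
tool_pos: [0.4829, -0.2459, 0.009]
ee_rot: [[0.988, 0.157, -0.001], [0.157, -0.988, 0.001], [-0.001, -0.001, -1.0]]
wrist_force: [-0.4, 0.3, -0.0]
finger_gap: 0.635
finger_force: 25.0
```

Emit:
play_rows:
  grip: [0.4,0.4,0.4,0.4,0.4]
  slide:
    - [0,0,0]
    - [0,0,0]
    - [0,0,0]
    - [0,0,0]
    - [0,0,0]
  delta_rot:
    - [0,0,0]
    - [0,0,0]
    - [0,0,0]
    - [0,0,0]
    - [0,0,0]

```text
t: 9.35
tool_pos: [0.4831, -0.246, 0.0083]
ee_rot: [[0.988, 0.157, -0.0], [0.157, -0.988, 0.0], [-0.0, -0.0, -1.0]]
wrist_force: [0.4, 0.2, -1.2]
finger_gap: 0.638
finger_force: 25.0
```

Emit:
play_rows:
  grip: [0.4,0.4,0.4,1,1]
  slide:
    - [0,0,8]
    - [0,0,8]
    - [0,0,3.5]
    - [0,0,0]
    - [0,0,0]
  delta_rot:
    - [0,0,0]
    - [0,0,0]
    - [0,0,0]
    - [0,0,0]
    - [0,0,0]

```text
t: 9.77
tool_pos: [0.483, -0.2458, -0.0117]
ee_rot: [[0.988, 0.157, -0.001], [0.157, -0.988, 0.0], [-0.001, -0.001, -1.0]]
wrist_force: [-0.4, -0.3, -0.5]
finger_gap: 0.742
finger_force: 0.0
```

Emit:
play_rows:
  grip: [1,1,1,1,1]
  slide:
    - [0,0,0]
    - [0,0,0]
    - [0,0,-25]
    - [0,0,-25]
    - [0,0,-25]
  delta_rot:
    - [0,0,0]
    - [0,0,0]
    - [0,0,0]
    - [0,0,0]
    - [0,0,0]

```text
t: 10.18
tool_pos: [0.4829, -0.2459, 0.0648]
ee_rot: [[0.988, 0.157, -0.001], [0.157, -0.988, 0.0], [-0.001, -0.001, -1.0]]
wrist_force: [0.8, 0.3, -0.6]
finger_gap: 0.998
finger_force: 0.0
```

```bash
python3 - <<'E'
from h import *
s=observe();c=get_calibration("wrist");T=c["T"].copy();T[:3,3]+=np.array([.4838,-.2489,.0226])-s["tool_pos"];c=dict(intrinsics=c["intrinsics"],T=T)
q=[wun(c,uv,.044)[:2] for uv in[(260,95),(345,139),(412,22)]]
print(np.round(q,4).tolist(),"centre",(q[0]+q[2])/2,[np.linalg.norm(q[i]-q[i+1]) for i in(0,1)],np.degrees(np.arctan2(*(q[2]-q[1])[::-1])))
go(.6085,-.276,.07,-22)
E
```

```text
[[0.5705, -0.2346], [0.5532, -0.2908], [0.6423, -0.3252]] centre [ 0.606429   -0.27988004] [np.float64(0.058817154732815805), np.float64(0.0955119810155284)] -21.104407145408867
t 10.18 pos [ 482.9 -245.9   64.8] yaw 9.0 q7 -63.0 F [ 0.77  0.33 -0.63] gap 0.998 tilt [-0.1  0. ]
turn tool z 31.0 then slide mm [127.7 -19.1  -5.2]
```

Emit:
play_rows:
  grip: [1,1,1,1,1]
  slide:
    - [0,0,0]
    - [0,0,0]
    - [0,0,0]
    - [0,0,0]
    - [0,0,0]
  delta_rot:
    - [0,0,6.1]
    - [0,0,6.1]
    - [0,0,6.1]
    - [0,0,6.1]
    - [0,0,6.1]

```text
t: 10.6
tool_pos: [0.4833, -0.246, 0.0642]
ee_rot: [[0.929, -0.371, 0.0], [-0.371, -0.929, -0.0], [0.0, -0.0, -1.0]]
wrist_force: [-0.5, -0.3, -0.5]
finger_gap: 0.998
finger_force: 0.0
```

Emit:
play_rows:
  grip: [1,1,1,1,1]
  slide:
    - [32,-3.7,0]
    - [32,-3.7,0]
    - [32,-3.7,0]
    - [31.5,-3.6,0]
    - [0,0,0]
  delta_rot:
    - [0,0,0]
    - [0,0,0]
    - [0,0,0]
    - [0,0,0]
    - [0,0,0]

```text
t: 11.02
tool_pos: [0.6123, -0.2793, 0.0638]
ee_rot: [[0.931, -0.364, 0.003], [-0.364, -0.931, -0.0], [0.003, -0.001, -1.0]]
wrist_force: [-1.5, 1.6, 0.1]
finger_gap: 0.997
finger_force: 0.0
```

```bash
python3 - <<'E'
from h import *
go(.607,-.279,-.012,-21.5)
E
```

```text
t 11.02 pos [ 612.3 -279.3   63.8] yaw -21.4 q7 -91.0 F [-1.54  1.58  0.07] gap 0.997 tilt [ 0.1 -0. ]
turn tool z 0.1 then slide mm [-5.   1.7 75.8]
```

Emit:
play_rows:
  grip: [1,1,1,1,1]
  slide:
    - [0,0,0]
    - [0,0,20]
    - [0,0,25]
    - [0,0,20]
    - [0,0,11]
  delta_rot:
    - [0,0,0]
    - [0,0,0]
    - [0,0,0]
    - [0,0,0]
    - [0,0,0]

```text
t: 11.43
tool_pos: [0.6053, -0.2784, -0.0141]
ee_rot: [[0.931, -0.366, -0.003], [-0.366, -0.931, 0.001], [-0.003, 0.0, -1.0]]
wrist_force: [-0.5, 0.6, -0.7]
finger_gap: 1.001
finger_force: 0.0
```

Emit:
play_rows:
  grip: [0.4,0.4,0.4,0.4,0.4]
  slide:
    - [0,0,0]
    - [0,0,0]
    - [0,0,0]
    - [0,0,0]
    - [0,0,0]
  delta_rot:
    - [0,0,0]
    - [0,0,0]
    - [0,0,0]
    - [0,0,0]
    - [0,0,0]

```text
t: 11.85
tool_pos: [0.608, -0.2792, -0.0106]
ee_rot: [[0.931, -0.366, 0.002], [-0.366, -0.931, -0.001], [0.002, -0.0, -1.0]]
wrist_force: [0.2, 0.1, 1.0]
finger_gap: 0.682
finger_force: 0.0
```

Emit:
play_rows:
  grip: [0.4,0.4,0.4,0.4,0.4]
  slide:
    - [0,0,0]
    - [0,0,0]
    - [0,0,-10]
    - [0,0,-10]
    - [0,0,0]
  delta_rot:
    - [0,0,0]
    - [0,0,0]
    - [0,0,0]
    - [0,0,0]
    - [0,0,0]

```text
t: 12.27
tool_pos: [0.6087, -0.2795, 0.0108]
ee_rot: [[0.931, -0.366, 0.003], [-0.366, -0.931, -0.001], [0.003, -0.0, -1.0]]
wrist_force: [0.9, -0.5, -0.2]
finger_gap: 0.635
finger_force: 25.0
```

Emit:
play_rows:
  grip: [0.4,0.4,0.4,0.4,0.4]
  slide:
    - [0,0,0]
    - [0,0,0]
    - [0,0,0]
    - [0,0,0]
    - [0,0,0]
  delta_rot:
    - [0,0,0]
    - [0,0,0]
    - [0,0,0]
    - [0,0,0]
    - [0,0,0]

```text
t: 12.68
tool_pos: [0.6072, -0.2789, 0.0077]
ee_rot: [[0.931, -0.366, -0.0], [-0.366, -0.931, 0.0], [-0.001, -0.0, -1.0]]
wrist_force: [0.4, 0.3, -1.3]
finger_gap: 0.636
finger_force: 25.0
```

Both A and B read about 1.2 N, so they are light and C should be the heavy one. I'll set B down and go to C.

Emit:
play_rows:
  grip: [0.4,0.4,0.4,1,1]
  slide:
    - [0,0,8]
    - [0,0,8]
    - [0,0,3.5]
    - [0,0,0]
    - [0,0,0]
  delta_rot:
    - [0,0,0]
    - [0,0,0]
    - [0,0,0]
    - [0,0,0]
    - [0,0,0]

```text
t: 13.1
tool_pos: [0.607, -0.2788, -0.0123]
ee_rot: [[0.931, -0.366, -0.001], [-0.366, -0.931, 0.0], [-0.001, -0.0, -1.0]]
wrist_force: [-0.3, -0.5, 0.2]
finger_gap: 0.741
finger_force: 0.0
```

Emit:
play_rows:
  grip: [1,1,1,1,1]
  slide:
    - [0,0,0]
    - [0,0,0]
    - [0,0,-30]
    - [0,0,-35]
    - [0,0,-32]
  delta_rot:
    - [0,0,0]
    - [0,0,0]
    - [0,0,0]
    - [0,0,0]
    - [0,0,0]

```text
t: 13.52
tool_pos: [0.6069, -0.2788, 0.0865]
ee_rot: [[0.931, -0.366, -0.001], [-0.366, -0.931, 0.0], [-0.001, 0.0, -1.0]]
wrist_force: [0.0, -0.5, -0.3]
finger_gap: 0.999
finger_force: 0.0
```

Emit:
play_rows:
  grip: [1,1,1,1,1]
  slide:
    - [0,0,0]
    - [0,0,0]
    - [0,0,0]
    - [0,0,0]
    - [-6.7,-34.6,0]
  delta_rot:
    - [0,0,-6]
    - [0,0,-6]
    - [0,0,-6]
    - [0,0,-5.5]
    - [0,0,0]

```text
t: 13.93
tool_pos: [0.5992, -0.2509, 0.0855]
ee_rot: [[0.999, 0.036, 0.001], [0.036, -0.999, -0.003], [0.001, 0.003, -1.0]]
wrist_force: [-0.7, -0.8, -0.4]
finger_gap: 0.997
finger_force: 0.0
```

Emit:
play_rows:
  grip: [1,1,1,1,1]
  slide:
    - [-6.7,-34.6,0]
    - [-6.7,-34.6,0]
    - [-6.7,-34.6,0]
    - [-6.7,-34.6,0]
    - [-6.7,-34.6,0]
  delta_rot:
    - [0,0,0]
    - [0,0,0]
    - [0,0,0]
    - [0,0,0]
    - [0,0,0]

```text
t: 14.35
tool_pos: [0.5591, -0.0715, 0.0857]
ee_rot: [[0.999, 0.035, 0.0], [0.035, -0.999, -0.0], [0.0, 0.0, -1.0]]
wrist_force: [0.5, 0.0, 0.0]
finger_gap: 0.998
finger_force: 0.0
```

Emit:
play_rows:
  grip: [1,1,1,1,1]
  slide:
    - [-6.7,-34.6,0]
    - [-6.7,-34.6,0]
    - [-6.7,-34.6,0]
    - [-6.7,-34.6,0]
    - [-6.7,-34.6,0]
  delta_rot:
    - [0,0,0]
    - [0,0,0]
    - [0,0,0]
    - [0,0,0]
    - [0,0,0]

```text
t: 14.77
tool_pos: [0.5196, 0.1003, 0.0858]
ee_rot: [[0.999, 0.035, 0.001], [0.035, -0.999, 0.0], [0.001, -0.0, -1.0]]
wrist_force: [-0.2, -0.2, -0.6]
finger_gap: 1.0
finger_force: 0.0
```

Emit:
play_rows:
  grip: [1,1,1,1,1]
  slide:
    - [-6.7,-34.6,0]
    - [-6.7,-34.6,0]
    - [-6.7,-34.6,0]
    - [-6.7,-34.6,0]
    - [0,0,0]
  delta_rot:
    - [0,0,0]
    - [0,0,0]
    - [0,0,0]
    - [0,0,0]
    - [0,0,0]

```text
t: 15.18
tool_pos: [0.4863, 0.2434, 0.086]
ee_rot: [[0.999, 0.043, 0.0], [0.043, -0.999, 0.003], [0.0, -0.003, -1.0]]
wrist_force: [-1.4, -0.2, 0.1]
finger_gap: 0.999
finger_force: 0.0
```

```bash
python3 - <<'E'
from h import *
go(.4795,.271,-.012,2)
c=get_calibration("wrist");w=camera("wrist")
m=(w.max(2)<95).astype(np.uint8)
P=box(.4795,.271,.035);print(wproj(c,P[1::2]).round(1).tolist())
u,v=wproj(c,[[.52,.271,.044]])[0].astype(int)
print(u,v,w[v,u],[ (r,np.flatnonzero(m[r,u-90:u+90])[[0,-1]]+u-90) for r in(150,165,180,195) if m[r,u-90:u+90].any()],np.flatnonzero(m[:v+1,u])[:3])
E
```

```text
t 15.18 pos [486.3 243.4  86. ] yaw 2.5 q7 -127.0 F [-1.4  -0.2   0.09] gap 0.999 tilt [0.  0.2]
turn tool z 0.5 then slide mm [ -5.9 -27.8  98. ]
[[263.2, 263.1], [199.0, 261.6], [264.3, 153.9], [192.8, 154.1]]
229 165 [71 61 51] [(150, array([203, 262])), (165, array([205, 263])), (180, array([202, 263])), (195, array([196, 263]))] [150 151 152]
```

Emit:
play_rows:
  grip: [1,1,1,1,1]
  slide:
    - [-2,-14,0]
    - [-1.5,-13.5,0]
    - [0,0,0]
    - [0,0,0]
    - [0,0,0]
  delta_rot:
    - [0,0,0]
    - [0,0,0]
    - [0,0,0]
    - [0,0,0]
    - [0,0,0]

```text
t: 15.65
tool_pos: [0.4843, 0.2622, 0.0855]
ee_rot: [[0.999, 0.035, -0.0], [0.035, -0.999, -0.001], [-0.0, 0.001, -1.0]]
wrist_force: [-0.1, -0.1, 0.5]
finger_gap: 1.002
finger_force: 0.0
```

```bash
python3 - <<'E'
from h import *
go(.4795,.271,-.012,2)
c=get_calibration("wrist");w=camera("wrist")
P=box(.4795,.271,.035);print(wproj(c,P[1::2]).round(1).tolist())
for r in(170,185):print(r,w[r,200:320:4].max(1))
print(w[130:180:2,258].max(1))
E
```

```text
t 15.65 pos [484.3 262.2  85.5] yaw 2.0 q7 -129.0 F [-0.09 -0.08  0.55] gap 1.002 tilt [-0. -0.]
turn tool z -0.0 then slide mm [-4.4 -9.  97.5]
[[284.0, 261.8], [219.0, 261.5], [286.5, 152.4], [214.0, 152.7]]
170 [217 220 218 216  87  80  78  78  78  75  69  71  66  70  71  68  63  70
  66  66  69  76 136 133 188 205 206 209 208 208]
185 [209 215 212 214  78  79  73  69  71  48  50  51  50  46  51  48  52  45
  43  51  56  85 134 137 135 132 136 137 134 135]
[224 221 222 220 217 219 220 221 225 107  72  64  76  76  78  79  75  70
  69  66  72  65  66  65  58]
```

Emit:
play_rows:
  grip: [1,1,1,1,1]
  slide:
    - [-2,-9,15]
    - [0,0,25]
    - [0,0,25]
    - [0,0,20]
    - [0,0,12.5]
  delta_rot:
    - [0,0,0]
    - [0,0,0]
    - [0,0,0]
    - [0,0,0]
    - [0,0,0]

```text
t: 16.12
tool_pos: [0.4811, 0.2708, -0.0138]
ee_rot: [[0.999, 0.035, -0.002], [0.035, -0.999, -0.001], [-0.002, 0.001, -1.0]]
wrist_force: [0.3, 0.3, -0.1]
finger_gap: 0.999
finger_force: 0.0
```

Emit:
play_rows:
  grip: [0.4,0.4,0.4,0.4,0.4]
  slide:
    - [0,0,0]
    - [0,0,0]
    - [0,0,0]
    - [0,0,0]
    - [0,0,0]
  delta_rot:
    - [0,0,0]
    - [0,0,0]
    - [0,0,0]
    - [0,0,0]
    - [0,0,0]
  grip_force: 40

```text
t: 16.53
tool_pos: [0.4823, 0.2727, -0.0108]
ee_rot: [[0.999, 0.035, 0.002], [0.035, -0.999, 0.001], [0.002, -0.001, -1.0]]
wrist_force: [0.5, 0.5, -1.2]
finger_gap: 0.681
finger_force: 0.0
```

Emit:
play_rows:
  grip: [0.4,0.4,0.4,0.4,0.4]
  slide:
    - [0,0,0]
    - [0,0,0]
    - [0,0,-10]
    - [0,0,-10]
    - [0,0,0]
  delta_rot:
    - [0,0,0]
    - [0,0,0]
    - [0,0,0]
    - [0,0,0]
    - [0,0,0]

```text
t: 16.95
tool_pos: [0.4826, 0.273, 0.0103]
ee_rot: [[0.999, 0.036, 0.002], [0.036, -0.999, 0.001], [0.002, -0.001, -1.0]]
wrist_force: [0.5, 0.9, -4.1]
finger_gap: 0.639
finger_force: 40.0
```

Emit:
play_rows:
  grip: [0.4,0.4,0.4,0.4,0.4]
  slide:
    - [0,0,0]
    - [0,0,0]
    - [0,0,0]
    - [0,0,0]
    - [0,0,0]
  delta_rot:
    - [0,0,0]
    - [0,0,0]
    - [0,0,0]
    - [0,0,0]
    - [0,0,0]

```text
t: 17.37
tool_pos: [0.4814, 0.2723, 0.0078]
ee_rot: [[0.999, 0.036, -0.0], [0.036, -0.999, -0.0], [-0.001, 0.0, -1.0]]
wrist_force: [0.7, -0.4, -5.1]
finger_gap: 0.631
finger_force: 40.0
```

```bash
python3 - <<'E'
from h import *
go(.535,-.009,.085,.5)
E
```

```text
t 17.37 pos [481.4 272.3   7.8] yaw 2.0 q7 -133.0 F [ 0.7  -0.41 -5.07] gap 0.631 tilt [-0. -0.]
turn tool z 1.5 then slide mm [ 51.1 281.7 -77.2]
```

C weighs about 5 N, so it is the heavy one. I'll carry it to the sill.

Emit:
play_rows:
  grip: [0.4,0.4,0.4,0.4,0.4]
  slide:
    - [0,0,-25]
    - [0,0,-25]
    - [0,0,-25]
    - [0,0,0]
    - [9.1,28.2,0]
  delta_rot:
    - [0,0,0]
    - [0,0,0]
    - [0,0,0]
    - [0,0,1.5]
    - [0,0,0]

```text
t: 17.78
tool_pos: [0.4902, 0.2498, 0.0843]
ee_rot: [[1.0, 0.013, 0.002], [0.013, -1.0, 0.004], [0.002, -0.004, -1.0]]
wrist_force: [0.0, -0.2, -5.4]
finger_gap: 0.633
finger_force: 40.0
```

Emit:
play_rows:
  grip: [0.4,0.4,0.4,0.4,0.4]
  slide:
    - [9.1,28.2,0]
    - [9.1,28.2,0]
    - [9.1,28.2,0]
    - [9.1,28.2,0]
    - [9.1,28.2,0]
  delta_rot:
    - [0,0,0]
    - [0,0,0]
    - [0,0,0]
    - [0,0,0]
    - [0,0,0]

```text
t: 18.2
tool_pos: [0.5377, 0.1021, 0.0822]
ee_rot: [[1.0, 0.009, -0.001], [0.009, -1.0, -0.0], [-0.001, 0.0, -1.0]]
wrist_force: [1.0, 0.3, -5.0]
finger_gap: 0.636
finger_force: 40.0
```

Emit:
play_rows:
  grip: [0.4,0.4,0.4,0.4,0.4]
  slide:
    - [9.1,28.2,0]
    - [9.1,28.2,0]
    - [9.1,28.2,0]
    - [9.1,28.2,0]
    - [0,0,0]
  delta_rot:
    - [0,0,0]
    - [0,0,0]
    - [0,0,0]
    - [0,0,0]
    - [0,0,0]

```text
t: 18.62
tool_pos: [0.5761, -0.0155, 0.0821]
ee_rot: [[1.0, 0.002, -0.0], [0.002, -1.0, -0.003], [-0.0, 0.003, -1.0]]
wrist_force: [-0.7, -1.5, -3.6]
finger_gap: 0.634
finger_force: 40.0
```

Emit:
play_rows:
  grip: [0.4,0.4,0.4,0.4,0.4]
  slide:
    - [0,0,0]
    - [0,0,0]
    - [0,0,0]
    - [0,0,0]
    - [0,0,0]
  delta_rot:
    - [0,0,0]
    - [0,0,0]
    - [0,0,0]
    - [0,0,0]
    - [0,0,0]

```text
t: 19.03
tool_pos: [0.5752, -0.0078, 0.083]
ee_rot: [[1.0, 0.011, -0.0], [0.011, -1.0, 0.0], [-0.0, -0.0, -1.0]]
wrist_force: [1.2, 0.0, -4.2]
finger_gap: 0.635
finger_force: 40.0
```

```bash
python3 - <<'E'
from h import *
go(.575,-.009,-.006,.5)
im=camera('scene');im2=camera('side')
A=cv2.resize(im[150:290,200:370],None,fx=2.6,fy=2.6);B=cv2.resize(im2[110:240,180:310],None,fx=2.6,fy=2.6)
o=np.zeros((364,790,3),np.uint8);o[:A.shape[0],:A.shape[1]]=A;o[:B.shape[0],446:446+B.shape[1]]=B
cv2.imwrite('pics/c5.png',o[:,:,::-1])
E
```

```text
t 19.03 pos [575.2  -7.8  83. ] yaw 0.6 q7 -99.0 F [ 1.21  0.01 -4.23] gap 0.635 tilt [-0.  0.]
turn tool z 0.1 then slide mm [-0.2  1.2 89. ]
```

View pics/c5.png

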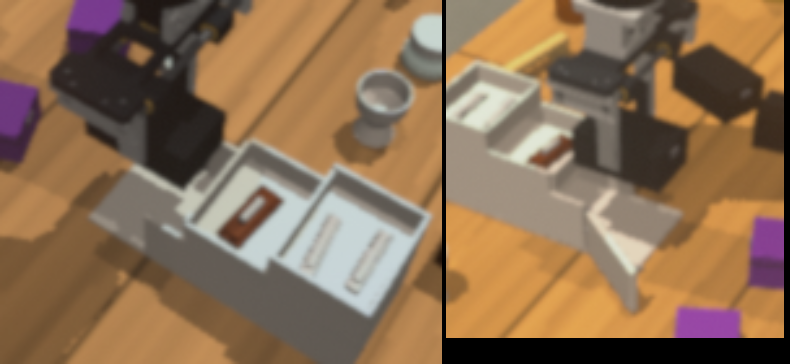

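The c5 picture shows the case held level above the sill: scene crop (185,130), side crop (640,145). The path down is clear, so I'll lower it.

Emit:
play_rows:
  grip: [0.4,0.4,0.4,0.4,0.4]
  slide:
    - [0,1,22]
    - [0,0,25]
    - [0,0,20]
    - [0,0,14]
    - [0,0,5]
  delta_rot:
    - [0,0,0]
    - [0,0,0]
    - [0,0,0]
    - [0,0,0]
    - [0,0,0]

```text
t: 19.55
tool_pos: [0.574, -0.0095, -0.005]
ee_rot: [[1.0, 0.01, -0.003], [0.01, -1.0, -0.0], [-0.003, -0.0, -1.0]]
wrist_force: [-0.8, 0.9, -4.1]
finger_gap: 0.633
finger_force: 40.0
```

Emit:
play_rows:
  grip: [0.4,0.4,0.4,0.4,0.4]
  slide:
    - [0,0,2]
    - [0,0,2]
    - [0,0,0]
    - [0,0,0]
    - [0,0,0]
  delta_rot:
    - [0,0,0]
    - [0,0,0]
    - [0,0,0]
    - [0,0,0]
    - [0,0,0]

```text
t: 19.97
tool_pos: [0.5759, -0.0097, -0.0061]
ee_rot: [[1.0, 0.009, 0.001], [0.009, -1.0, 0.0], [0.001, -0.0, -1.0]]
wrist_force: [0.4, -0.2, -4.5]
finger_gap: 0.637
finger_force: 40.0
```

Emit:
play_rows:
  grip: [0.4,0.4,0.4,0.8,0.8]
  slide:
    - [0,0,1.5]
    - [0,0,1]
    - [0,0,0]
    - [0,0,0]
    - [0,0,0]
  delta_rot:
    - [0,0,0]
    - [0,0,0]
    - [0,0,0]
    - [0,0,0]
    - [0,0,0]

```text
t: 20.38
tool_pos: [0.5761, -0.0097, -0.0084]
ee_rot: [[1.0, 0.009, 0.002], [0.009, -1.0, 0.0], [0.002, -0.0, -1.0]]
wrist_force: [-0.1, 0.3, -0.5]
finger_gap: 0.742
finger_force: 0.0
```

Emit:
play_rows:
  grip: [0.8,0.8,0.8,0.8,0.8]
  slide:
    - [0,0,0]
    - [0,0,-20]
    - [0,0,-25]
    - [0,0,-25]
    - [0,0,0]
  delta_rot:
    - [0,0,0]
    - [0,0,0]
    - [0,0,0]
    - [0,0,0]
    - [0,0,0]

```text
t: 20.8
tool_pos: [0.578, -0.0096, 0.065]
ee_rot: [[1.0, 0.009, 0.006], [0.009, -1.0, 0.0], [0.006, -0.0, -1.0]]
wrist_force: [1.5, -0.5, 0.4]
finger_gap: 0.797
finger_force: 0.0
```

```bash
python3 - <<'E'
from h import *
go(.500,-.009,.012,.5)
E
```

```text
t 20.8 pos [578.   -9.6  65. ] yaw 0.5 q7 -99.0 F [ 1.54 -0.5   0.36] gap 0.797 tilt [0.3 0. ]
turn tool z 0.0 then slide mm [-78.   -1.3  53. ]
```

Emit:
play_rows:
  grip: [0,0,0,0,0]
  slide:
    - [-22,0,0]
    - [-22,0,0]
    - [-22,0,0]
    - [-21,0,0]
    - [0,0,0]
  delta_rot:
    - [0,0,0]
    - [0,0,0]
    - [0,0,0]
    - [0,0,0]
    - [0,0,0]

```text
t: 21.22
tool_pos: [0.4847, -0.011, 0.0603]
ee_rot: [[1.0, 0.009, -0.002], [0.009, -1.0, -0.0], [-0.002, 0.0, -1.0]]
wrist_force: [1.8, -0.1, 0.5]
finger_gap: 0.482
finger_force: 0.0
```

Emit:
play_rows:
  grip: [0,0,0,0,0]
  slide:
    - [0,0,0]
    - [0,0,20]
    - [0,0,20]
    - [0,0,9]
    - [0,0,0]
  delta_rot:
    - [0,0,0]
    - [0,0,0]
    - [0,0,0]
    - [0,0,0]
    - [0,0,0]

```text
t: 21.63
tool_pos: [0.4878, -0.0105, 0.0098]
ee_rot: [[1.0, 0.01, -0.003], [0.01, -1.0, 0.0], [-0.003, -0.0, -1.0]]
wrist_force: [-0.9, 0.0, -0.2]
finger_gap: 0.125
finger_force: 0.0
```

Emit:
play_rows:
  grip: [0,0,0,0,0]
  slide:
    - [0,0,3]
    - [4,0,0]
    - [8,0,0]
    - [8,0,0]
    - [8,0,0]
  delta_rot:
    - [0,0,0]
    - [0,0,0]
    - [0,0,0]
    - [0,0,0]
    - [0,0,0]

```text
t: 22.05
tool_pos: [0.5175, -0.0103, 0.0092]
ee_rot: [[1.0, 0.009, 0.001], [0.009, -1.0, 0.0], [0.001, -0.0, -1.0]]
wrist_force: [-5.6, -0.1, 4.4]
finger_gap: 0.004
finger_force: 2.5
```

Emit:
play_rows:
  grip: [0,0,0,0,0]
  slide:
    - [8,0,0]
    - [8,0,0]
    - [8,0,0]
    - [8,0,0]
    - [8,0,0]
  delta_rot:
    - [0,0,0]
    - [0,0,0]
    - [0,0,0]
    - [0,0,0]
    - [0,0,0]

```text
t: 22.47
tool_pos: [0.557, -0.0099, 0.0086]
ee_rot: [[1.0, 0.009, -0.0], [0.009, -1.0, 0.0], [-0.0, -0.0, -1.0]]
wrist_force: [-3.8, 0.6, 3.4]
finger_gap: 0.003
finger_force: 2.2
```

```bash
python3 - <<'E'
from h import *
go(.598,-.0095,.013,.5)
E
```

```text
t 22.47 pos [557.   -9.9   8.6] yaw 0.5 q7 -100.0 F [-3.76  0.57  3.4 ] gap 0.003 tilt [-0.  0.]
turn tool z 0.0 then slide mm [41.  -0.  -4.4]
```

Emit:
play_rows:
  grip: [0,0,0,0,0]
  slide:
    - [8,0,-1]
    - [8,0,-1]
    - [8,0,-1]
    - [7,0,-1]
    - [5,0,0]
  delta_rot:
    - [0,0,0]
    - [0,0,0]
    - [0,0,0]
    - [0,0,0]
    - [0,0,0]

```text
t: 22.88
tool_pos: [0.5934, -0.0095, 0.0128]
ee_rot: [[1.0, 0.01, 0.0], [0.01, -1.0, 0.0], [0.0, -0.0, -1.0]]
wrist_force: [-4.7, 0.7, 3.7]
finger_gap: 0.002
finger_force: 2.1
```

Emit:
play_rows:
  grip: [0,0,0,0,0]
  slide:
    - [4,0,0]
    - [2,0,0]
    - [0,0,0]
    - [0,0,0]
    - [0,0,0]
  delta_rot:
    - [0,0,0]
    - [0,0,0]
    - [0,0,0]
    - [0,0,0]
    - [0,0,0]

```text
t: 23.3
tool_pos: [0.5984, -0.0095, 0.0127]
ee_rot: [[1.0, 0.01, 0.001], [0.01, -1.0, 0.0], [0.001, -0.0, -1.0]]
wrist_force: [-0.0, 0.9, -0.1]
finger_gap: 0.004
finger_force: 0.0
```

```bash
python3 - <<'E'
from h import *
go(.598,-.0095,.013,.5)
E
```

```text
t 23.3 pos [598.4  -9.5  12.7] yaw 0.5 q7 -100.0 F [-0.05  0.91 -0.13] gap 0.004 tilt [0. 0.]
turn tool z 0.0 then slide mm [-0.4  0.  -0.3]
```

Emit:
play_rows:
  grip: [0,0,0,0,0]
  slide:
    - [-10,0,0]
    - [-20,0,0]
    - [0,0,-15]
    - [0,0,-25]
    - [0,0,-25]
  delta_rot:
    - [0,0,0]
    - [0,0,0]
    - [0,0,0]
    - [0,0,0]
    - [0,0,0]

```text
t: 23.72
tool_pos: [0.5666, -0.0099, 0.0779]
ee_rot: [[1.0, 0.01, -0.002], [0.01, -1.0, -0.0], [-0.002, 0.0, -1.0]]
wrist_force: [0.2, -0.2, 0.5]
finger_gap: 0.01
finger_force: 0.0
```

```bash
python3 - <<'E'
from h import *
go(.545,.117,.075,.5)
H=np.array([.5936,.0427]);prev=np.array([.545,.117])
for th in[115,105,95,85,75,65,55,45,35,25,15,8,3,0]:
    a=np.radians(-89.45-th);d=np.array([np.cos(a),np.sin(a)]);n=np.array([d[1],-d[0]])
    p=H+.08*d+n*(.004+.008*abs(n[0])+.0125*abs(n[1]))
    e=(p-prev)*1000;print(th,p.round(4),"slide",(e@[1,.009]).round(1),(e@[.009,-1]).round(1));prev=p
m=camera("scene")[130:160]  # egg cup etc. untouched
for uv in[(520,285),(551,255)]:print(unproj("scene",(uv[0]/1.5,uv[1]/1.5),.03).round(3))
E
```

```text
t 23.72 pos [566.6  -9.9  77.9] yaw 0.6 q7 -99.0 F [ 0.16 -0.16  0.48] gap 0.01 tilt [-0.1 -0. ]
turn tool z 0.1 then slide mm [ -20.5 -127.     2.9]
115 [0.5285 0.0928] slide -16.7 24.0
105 [0.5206 0.0802] slide -8.0 12.6
95 [0.5152 0.0659] slide -5.6 14.2
85 [0.5123 0.0521] slide -3.0 13.8
75 [0.5117 0.0388] slide -0.8 13.3
65 [0.5133 0.0251] slide 1.6 13.7
55 [0.5176 0.0115] slide 4.1 13.6
45 [ 0.5244 -0.0015] slide 6.7 13.0
35 [ 0.5338 -0.0133] slide 9.3 11.9
25 [ 0.5455 -0.0233] slide 11.6 10.1
15 [ 0.5592 -0.0311] slide 13.7 7.9
8 [ 0.5698 -0.0349] slide 10.5 3.9
3 [ 0.5777 -0.0367] slide 7.9 1.9
0 [ 0.5822 -0.0374] slide 4.6 0.8
[0.699 0.188 0.03 ]
[0.713 0.278 0.03 ]
```

Emit:
play_rows:
  grip: [0,0,0,0,0]
  slide:
    - [-5,-25,0]
    - [-5,-25,0]
    - [-5,-25,0]
    - [-5,-25,0]
    - [-2,-27,0]
  delta_rot:
    - [0,0,0]
    - [0,0,0]
    - [0,0,0]
    - [0,0,0]
    - [0,0,0]

```text
t: 24.18
tool_pos: [0.5438, 0.1175, 0.0776]
ee_rot: [[1.0, 0.009, 0.0], [0.009, -1.0, -0.0], [0.0, 0.0, -1.0]]
wrist_force: [0.8, 0.1, -0.0]
finger_gap: 0.004
finger_force: 0.0
```

Emit:
play_rows:
  grip: [0,0,0,0,0]
  slide:
    - [0,0,0]
    - [0,0,0]
    - [0,0,25]
    - [0,0,25]
    - [0,0,17]
  delta_rot:
    - [0,0,0]
    - [0,0,0]
    - [0,0,0]
    - [0,0,0]
    - [0,0,0]

```text
t: 24.6
tool_pos: [0.5444, 0.1154, 0.009]
ee_rot: [[1.0, 0.008, -0.001], [0.008, -1.0, -0.001], [-0.001, 0.001, -1.0]]
wrist_force: [0.3, -0.1, -0.3]
finger_gap: 0.002
finger_force: 0.0
```

Emit:
play_rows:
  grip: [0,0,0,0,0]
  slide:
    - [0,0,0]
    - [-8,12,0]
    - [-8,12,0]
    - [-8,12.5,0]
    - [-5.5,14,0]
  delta_rot:
    - [0,0,0]
    - [0,0,0]
    - [0,0,0]
    - [0,0,0]
    - [0,0,0]

```text
t: 25.02
tool_pos: [0.5153, 0.0644, 0.0116]
ee_rot: [[1.0, 0.009, 0.001], [0.009, -1.0, -0.0], [0.001, 0.0, -1.0]]
wrist_force: [1.4, 0.4, -0.2]
finger_gap: 0.006
finger_force: 0.2
```

```bash
python3 - <<'E'
from h import *
go(.5152,.0659,.008,.5)
E
```

```text
t 25.02 pos [515.3  64.4  11.6] yaw 0.5 q7 -110.0 F [ 1.43  0.37 -0.23] gap 0.006 tilt [ 0.1 -0. ]
turn tool z 0.0 then slide mm [-0.1 -1.5  3.6]
```

Emit:
play_rows:
  grip: [0,0,0,0,0]
  slide:
    - [-3,13,0]
    - [-1,13.3,0]
    - [1.6,13.7,0]
    - [4,13.6,0]
    - [6.7,13,0]
  delta_rot:
    - [0,0,0]
    - [0,0,0]
    - [0,0,0]
    - [0,0,0]
    - [0,0,0]

```text
t: 25.43
tool_pos: [0.5247, -0.0024, 0.0112]
ee_rot: [[1.0, 0.009, 0.0], [0.009, -1.0, -0.0], [0.0, 0.0, -1.0]]
wrist_force: [0.2, 0.4, -0.7]
finger_gap: 0.004
finger_force: 0.2
```

Emit:
play_rows:
  grip: [0,0,0,0,0]
  slide:
    - [9.3,12,0]
    - [11.6,10,0]
    - [13.7,8,0]
    - [6,2,0]
    - [5,2,0]
  delta_rot:
    - [0,0,0]
    - [0,0,0]
    - [0,0,0]
    - [0,0,0]
    - [0,0,0]

```text
t: 25.85
tool_pos: [0.5703, -0.0353, 0.0107]
ee_rot: [[1.0, 0.008, -0.001], [0.008, -1.0, -0.0], [-0.001, 0.0, -1.0]]
wrist_force: [-11.9, 1.5, 7.5]
finger_gap: 0.005
finger_force: 5.7
```

```bash
python3 - <<'E'
from h import *
go(.5822,-.0374,.008,.5)
E
```

```text
t 25.85 pos [570.3 -35.3  10.7] yaw 0.4 q7 -98.0 F [-11.91   1.47   7.53] gap 0.005 tilt [-0.1 -0. ]
turn tool z -0.1 then slide mm [11.9  2.3  2.7]
```

Catch resistance is felt, so I'll push through it.

Emit:
play_rows:
  grip: [0,0,0,0,0]
  slide:
    - [3,0.5,0]
    - [3,0.5,0]
    - [3,0.5,0]
    - [2,0,0]
    - [0,0,0]
  delta_rot:
    - [0,0,0]
    - [0,0,0]
    - [0,0,0]
    - [0,0,0]
    - [0,0,0]

```text
t: 26.27
tool_pos: [0.5793, -0.0354, 0.0102]
ee_rot: [[1.0, 0.01, -0.005], [0.01, -1.0, -0.0], [-0.005, 0.0, -1.0]]
wrist_force: [-13.5, -1.2, 9.8]
finger_gap: 0.003
finger_force: 6.9
```

```bash
python3 - <<'E'
from h import *
go(.5822,-.0374,.008,.5)
E
```

```text
t 26.27 pos [579.3 -35.4  10.2] yaw 0.5 q7 -98.0 F [-13.49  -1.21   9.77] gap 0.003 tilt [-0.3 -0. ]
turn tool z 0.0 then slide mm [2.9 2.  2.2]
```

Emit:
play_rows:
  grip: [0,0,0,0,0]
  slide:
    - [2,0,0]
    - [2,0,0]
    - [0,0,0]
    - [0,0,0]
    - [0,0,0]
  delta_rot:
    - [0,0,0]
    - [0,0,0]
    - [0,0,0]
    - [0,0,0]
    - [0,0,0]

```text
t: 26.68
tool_pos: [0.5799, -0.0357, 0.0098]
ee_rot: [[1.0, 0.009, -0.01], [0.009, -1.0, -0.001], [-0.01, 0.001, -1.0]]
wrist_force: [-31.6, -1.5, 22.1]
finger_gap: 0.004
finger_force: 16.0
```

```bash
python3 - <<'E'
from h import *
go(.5822,-.0374,.008,.5)
E
```

```text
t 26.68 pos [579.9 -35.7   9.8] yaw 0.5 q7 -98.0 F [-31.55  -1.46  22.15] gap 0.004 tilt [-0.6 -0.1]
turn tool z 0.0 then slide mm [2.3 1.7 1.8]
```

Emit:
play_rows:
  grip: [0,0,0,0,0]
  slide:
    - [-10,0,0]
    - [-25,0,0]
    - [-30,0,-10]
    - [-20,0,-30]
    - [0,0,-30]
  delta_rot:
    - [0,0,0]
    - [0,0,0]
    - [0,0,0]
    - [0,0,0]
    - [0,0,0]

```text
t: 27.1
tool_pos: [0.496, -0.036, 0.0802]
ee_rot: [[1.0, 0.01, -0.005], [0.01, -1.0, -0.0], [-0.005, 0.0, -1.0]]
wrist_force: [2.5, 0.0, 0.5]
finger_gap: 0.008
finger_force: 0.0
```

Emit:
play_rows:
  grip: [0,0,0,0,0]
  slide:
    - [0,30,-30]
    - [0,30,-30]
    - [0,30,-30]
    - [0,0,0]
    - [0,0,0]
  delta_rot:
    - [0,0,0]
    - [0,0,0]
    - [0,0,0]
    - [0,0,0]
    - [0,0,0]

```text
t: 27.52
tool_pos: [0.5026, -0.1258, 0.1706]
ee_rot: [[1.0, 0.007, 0.004], [0.007, -1.0, -0.001], [0.004, 0.001, -1.0]]
wrist_force: [0.4, 1.2, -1.0]
finger_gap: 0.002
finger_force: 0.0
```

```bash
python3 - <<'E'
from h import *
go(.5822,-.0374,.008,.5)
im=camera('scene');im2=camera('side')
# predicted shut/3deg-open free-edge top corner, in crop px
o=np.zeros((600,800,3),np.uint8)
A=cv2.resize(im[175:265,225:325],(400,360),interpolation=cv2.INTER_CUBIC);B=cv2.resize(im2[125:215,190:290],(400,360),interpolation=cv2.INTER_CUBIC)
o[:360,:400]=A;o[:360,400:]=B;o[360:,:320]=cv2.resize(im,(320,240));o[360:,330:650]=cv2.resize(im2,(320,240))
cv2.imwrite('pics/c6.png',o[:,:,::-1])
H=np.array([.5936,.0427])
for th in(0,2,6,12):
    a=np.radians(-89.45-th);d=np.array([np.cos(a),np.sin(a)]);n=np.array([d[1],-d[0]]);p=[*(H+.104*d+.004*n),.061]
    print(th,((proj("scene",[p])[0]-[225,175])*4).round(),((proj("side",[p])[0]-[190,125])*4+[400,0]).round())
E
```

```text
t 27.52 pos [ 502.6 -125.8  170.6] yaw 0.4 q7 -84.0 F [ 0.43  1.18 -1.02] gap 0.002 tilt [ 0.2 -0. ]
turn tool z -0.1 then slide mm [ 80.3 -87.7 162.6]
0 [106. 227.] [660. 177.]
2 [100. 224.] [664. 179.]
6 [ 91. 216.] [673. 182.]
12 [ 77. 204.] [685. 188.]
```

View pics/c6.png

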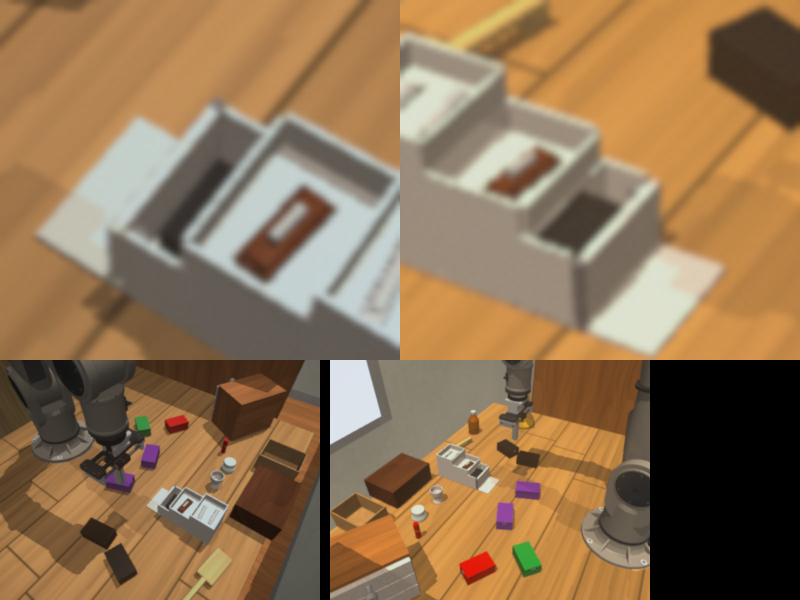

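The c6 picture shows the door flush across the mouth, with its free edge at scene crop (110,230) and side crop (658,180), matching the 0° prediction. The case is inside the bay at (195,195), and both light cases and the bystanders are in place. I'll hand in.

```bash
python3 -c "
from bench import *
print(hand_in())"
```

```text
the job is handed in; nothing more can be done
None
```

The heavy case was case C (about 5 N on lifting, the other two about 1.2 N); it is inside the bottom bay with the door shut, cases A and B lie flat on the ledge, and the job is handed in, though no verdict came back.

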